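Find the heavier of two sample bottles on the pan balance

ROBOT

A 7-joint arm with a two-finger parallel gripper is mounted at the origin on the work surface. World frame = base frame: x ahead of the robot, y to its left, z up, the work surface at z = 0. Lengths are in m, angles in rad, forces in N, time in s.
With the tool pointing down it reaches from about 0.4 to 0.9 m from the base axis. Payload 5.5 kg.
Tool frame: the origin (TCP) lies between the finger pads; the fingertips stand 22 mm ahead of it and the grasp point (between the pads) lies 3 mm ahead of it; z points along the fingers, y is the direction in which the jaws open and shut (so a half turn about z gives the same grasp; the last joint's range is limited). The gripper opens to 92 mm and grips with 3 to 60 N. Pads are 19 mm wide; open, the fingers measure 130 mm over their backs; the gripper's body (75 mm by 190 mm) begins 47 mm behind the grasp point.
Start: joints at [1.579, 0.501, -0.427, 1.55, 0.221, 1.138, -0.21], TCP at [0.164, -0.629, 0.227] pointing down, gripper open.
Joint ranges: [-2.88, 2.88], [-0.31, 2.03], [-1.54, 1.56], [0.2, 2.42], [-1.41, 4.55], [0.19, 2.02], [-2.57, 2.57]. Speed limits (rad/s): [2.57, 2.57, 3.14, 3.14, 3.14, 3.14, 3.14].

INTERFACE

Orientations are given as a rotation vector (axis times angle).
In Python, from bench import ctrl gives the robot as it stands. The module is installed in compiled form; this text tells all that it offers.
- The arm moves only by the shell command python3 -m handwheel 'ROWS'. ROWS is JSON, a list of rows, each a list of 3 entries, a list of its own where there are three numbers: the shift along the tool's x, y, z normalised to -1 to 1, where 1 is 2.5 cm, then the turn, a rotation vector about the tool's x, y, z normalised to -1 to 1, where 1 is 4 degrees, then the closure, from -1 (fully open) to 1 (shut), so that 0 is half open. A call has 1 to 5 rows; each row shifts and turns the pose as measured when the row begins, along the tool's axes as they then stand; what a row does not reach is not made up. A row lasts 1/10 s, in which the tool goes at most 50 mm and 8.59 degrees, less where a joint would pass 70% of its speed; a pose out of reach is approached as far as the arm can. A call with a number of a shift or a turn outside -1 to 1 is refused whole. A call with a gripper value outside its range is refused whole. The fingers move at their own pace and stop on an object; the grip force is fixed at half the most. Time passes only in rows, so rows that do not move let the fingers close. It gives the time, the measured TCP pose, the force and the opening at its end, in the units of the state.
- ctrl.observe(): the state, without advancing time (a new reading comes with each control period).
- ctrl.camera(name): name is "scene" or "top"; returns a dict with "image" (384x512x3 uint8, red, green, blue), "range_z" (384x512 float32, m along the optical axis (not along the pixel's ray), 0 where there is no reading), "intrinsics" (3x3 intrinsics, pixels), "extrinsics" (4x4, takes a point from world to camera coordinates). Camera axes: x right, y up, looking along -z (the intrinsics and any distortion apply to the point x, -y, -z); pixel columns grow to the right and rows downward; lengths in m; the calibration is good to about 2 mm. A picture is of the moment at which its call begins.
- ctrl.job_done(): hands the job in, once; it reports no verdict.
The state is a dict: "time_s": time; "qpos": joint angles; "joint_velocities": joint speeds; "effort": joint torques, N m; "eef_pos": TCP position; "orientation": TCP orientation; "ft_force": force on the tool from outside, world axes, zero at the start; "torque": the same for the moment, N m; "opening": finger opening in m.
Only numpy, scipy, OpenCV 4.12 (cv2) and the standard library are available. Lean on these libraries where they do the work, as an engineer would, in place of code of your own. Each camera call takes 0.05 s, during which the arm holds its last target.

TASK

These two tall capped sample bottles should match before they go in the centrifuge: take both out of the slanted wire rack, stand them gently on the balance, one on each pan, and let go until it settles. Then gently stand the heavier one upright in the metal tray so that some can be drawn off, and leave the lighter one standing on its pan. Leave the short jar, the large bottle and the beaker where they are.

Things in the scene. Friction and masses are not known exactly. Their poses are not given: they have to be found in the camera images.
- bottle_1: One of two identical-looking round white bottles, sealed, 0.15-0.27 kg; one is at least 30 g heavier, which cannot be seen. 112 mm tall: body 52 mm dia. up to 64 mm, shoulder to a 32 mm neck at 78 mm, ribbed cap 38 mm dia. from 86 to 112 mm. Origin: centre of underside; z: axis towards the cap. Starts in a rack bay, axis 30 deg off vertical, cap leaning to the rack's front.
- bottle_2: The other bottle; same description as bottle_1. Centre of mass of both: on the axis, about 50 mm above the underside. The two bottles and the jar may each start in any of the three bays.
- rack: Fixed slanted steel wire rack, 250 mm wide (y), bays at y = -82, 0, +82 mm. Origin: centre of footprint on the bench; -x is its front, roughly to the robot. Bay axes run along (-0.5, 0, 0.866) of this frame from the bay floor (its middle 40 mm above the bench, at x = 0). Wires surround the lower 50 mm of what stands in a bay; things come out along the bay axis.
- jar: Bystander: short white plastic jar with a wide lid, 53 mm in diameter, 65 mm tall, leaning in the remaining bay. Origin: centre of its underside; z: its axis. To be left in its bay.
- balance: Fixed equal-arm pan balance, grey cast base 125 x 290 mm. Origin: centre of its footprint on the bench; the beam runs along y, x points to its back. Pans at y = +100 (left) and -100 mm (right); between them a narrow pillar, 104 mm high with its brass nut. The pans always stay level; it weighs the same wherever a bottle stands on a pan.
- pan_left_top (a point): Centre of the upper face of the left pan (towards the balance's +y): a flat round steel plate, 130 mm in diameter, 4 mm thick, 110 mm above the bench when the empty balance is level. z: up.
- pan_right_top (a point): Centre of the upper face of the right pan (towards the balance's -y), the same plate as the left.
- pan_left (a joint): Height of the left pan from level, m: -0.010 (down at its stop) to +0.010 (up at its stop). The pans move equally and oppositely. Empty it rests near 0; 20 g more on one side takes that side down to its stop. Damped: settles in 1 to 2 s with both bottles on. Pressed lightly, a pan gives way down to its stop.
- pan_right (a joint): Height of the right pan relative to level, m; always minus that of the left pan.
- tray: Fixed open metal tray, 110 mm (its x) by 150 mm (its y), walls 22 mm high and 3 mm thick. Origin: centre of its underside on the bench; the inner floor is 3 mm above it. Empty at the start.
- reagent: Bystander: large white capped bottle, 68 mm in diameter, 165 mm tall, upright on the bench. Origin: centre of its underside.
- beaker: Bystander: empty clear plastic beaker, 64 mm wide at the rim, 85 mm tall, upright on the bench. Origin: centre of its underside.
There are look-alikes about, which are no part of the job. What is shaped like the bottle_1 but brown is not meant. Leave any brown look-alike of the bottle_2 alone.

How it is judged:
On the way, in this order (a step that is already met when the one before it is completed fails the run):
1. both bottles stand on the balance, one on each pan, let go, and the balance has settled with one pan down (((horizontal distance between bottle_1 and pan_left_top below 0.048 m and z of bottle_1 in the frame of pan_left_top between -0.006 and 0.006 m and angle between each of bottle_1, bottle_2's own z axis and vertical below 0.12 rad and linear speed of each of bottle_1, bottle_2 below 0.02 m/s and horizontal distance between bottle_2 and pan_right_top below 0.048 m and z of bottle_2 in the frame of pan_right_top between -0.006 and 0.006 m) or (horizontal distance between bottle_1 and pan_right_top below 0.048 m and z of bottle_1 in the frame of pan_right_top between -0.006 and 0.006 m and angle between each of bottle_1, bottle_2's own z axis and vertical below 0.12 rad and linear speed of each of bottle_1, bottle_2 below 0.02 m/s and horizontal distance between bottle_2 and pan_left_top below 0.048 m and z of bottle_2 in the frame of pan_left_top between -0.006 and 0.006 m)) and value of joint any of pan_left, pan_right below -0.006 m and contact force between each of bottle_1, bottle_2 and the fingers below 0.1 N and velocity of joint pan_left between -0.003 and 0.003 m/s), for 0.2 s.
2. the heavier bottle is gripped on the lowered pan while the other one stands free on the raised pan (((horizontal distance between bottle_1 and pan_left_top below 0.048 m and z of bottle_1 in the frame of pan_left_top between -0.006 and 0.006 m and angle between each of bottle_1, bottle_2's own z axis and vertical below 0.12 rad and linear speed of each of bottle_1, bottle_2 below 0.05 m/s and horizontal distance between bottle_2 and pan_right_top below 0.048 m and z of bottle_2 in the frame of pan_right_top between -0.006 and 0.006 m and value of joint pan_left below -0.006 m and contact force between bottle_1 and the fingers above 2 N and contact force between bottle_2 and the fingers below 0.1 N) or (horizontal distance between bottle_1 and pan_right_top below 0.048 m and z of bottle_1 in the frame of pan_right_top between -0.006 and 0.006 m and angle between each of bottle_1, bottle_2's own z axis and vertical below 0.12 rad and linear speed of each of bottle_1, bottle_2 below 0.05 m/s and horizontal distance between bottle_2 and pan_left_top below 0.048 m and z of bottle_2 in the frame of pan_left_top between -0.006 and 0.006 m and value of joint pan_right below -0.006 m and contact force between bottle_1 and the fingers above 2 N and contact force between bottle_2 and the fingers below 0.1 N) or (horizontal distance between bottle_2 and pan_left_top below 0.048 m and z of bottle_2 in the frame of pan_left_top between -0.006 and 0.006 m and angle between each of bottle_2, bottle_1's own z axis and vertical below 0.12 rad and linear speed of each of bottle_2, bottle_1 below 0.05 m/s and horizontal distance between bottle_1 and pan_right_top below 0.048 m and z of bottle_1 in the frame of pan_right_top between -0.006 and 0.006 m and value of joint pan_left below -0.006 m and contact force between bottle_2 and the fingers above 2 N and contact force between bottle_1 and the fingers below 0.1 N) or (horizontal distance between bottle_2 and pan_right_top below 0.048 m and z of bottle_2 in the frame of pan_right_top between -0.006 and 0.006 m and angle between each of bottle_2, bottle_1's own z axis and vertical below 0.12 rad and linear speed of each of bottle_2, bottle_1 below 0.05 m/s and horizontal distance between bottle_1 and pan_left_top below 0.048 m and z of bottle_1 in the frame of pan_left_top between -0.006 and 0.006 m and value of joint pan_right below -0.006 m and contact force between bottle_2 and the fingers above 2 N and contact force between bottle_1 and the fingers below 0.1 N))), for 0.04 s.
At the end, for the whole second after the job is handed in: The heavier bottle stands upright (within 7 degrees) on the floor of the metal tray, the lighter one stands upright on one of the balance pans, both released and at rest (((x of bottle_1 in the frame of tray between -0.032 and 0.032 m and y of bottle_1 in the frame of tray between -0.052 and 0.052 m and z of bottle_1 in the frame of tray below 0.01 m and angle between each of bottle_1, bottle_2's own z axis and vertical below 0.12 rad and linear speed of each of bottle_1, bottle_2 below 0.02 m/s and horizontal distance between bottle_2 and pan_left_top below 0.048 m and z of bottle_2 in the frame of pan_left_top between -0.006 and 0.006 m) or (x of bottle_1 in the frame of tray between -0.032 and 0.032 m and y of bottle_1 in the frame of tray between -0.052 and 0.052 m and z of bottle_1 in the frame of tray below 0.01 m and angle between each of bottle_1, bottle_2's own z axis and vertical below 0.12 rad and linear speed of each of bottle_1, bottle_2 below 0.02 m/s and horizontal distance between bottle_2 and pan_right_top below 0.048 m and z of bottle_2 in the frame of pan_right_top between -0.006 and 0.006 m) or (x of bottle_2 in the frame of tray between -0.032 and 0.032 m and y of bottle_2 in the frame of tray between -0.052 and 0.052 m and z of bottle_2 in the frame of tray below 0.01 m and angle between each of bottle_2, bottle_1's own z axis and vertical below 0.12 rad and linear speed of each of bottle_2, bottle_1 below 0.02 m/s and horizontal distance between bottle_1 and pan_left_top below 0.048 m and z of bottle_1 in the frame of pan_left_top between -0.006 and 0.006 m) or (x of bottle_2 in the frame of tray between -0.032 and 0.032 m and y of bottle_2 in the frame of tray between -0.052 and 0.052 m and z of bottle_2 in the frame of tray below 0.01 m and angle between each of bottle_2, bottle_1's own z axis and vertical below 0.12 rad and linear speed of each of bottle_2, bottle_1 below 0.02 m/s and horizontal distance between bottle_1 and pan_right_top below 0.048 m and z of bottle_1 in the frame of pan_right_top between -0.006 and 0.006 m)) and contact force between each of bottle_1, bottle_2 and the fingers below 0.1 N); the robot touches nothing.
It fails at once if the short jar in the rack is knocked over or shifted by more than 30 mm (distance of jar from where it was at the start of the episode above 0.03 m).
It fails at once if the large bottle is knocked over or shifted by more than 30 mm (distance of reagent from where it was at the start of the episode above 0.03 m or angle between reagent's own z axis and vertical above 0.5 rad).
It fails at once if the beaker is knocked over or shifted by more than 30 mm (distance of beaker from where it was at the start of the episode above 0.03 m or angle between beaker's own z axis and vertical above 0.5 rad).
It fails at once if a bottle is banged or pressed hard onto a pan or the tray (contact force over 40 N) (contact force between any of bottle_1, bottle_2 and pan_left above 40 N or contact force between any of bottle_1, bottle_2 and pan_right above 40 N or contact force between any of bottle_1, bottle_2 and tray above 40 N).
It fails at once if a bottle is let fall from more than about 20 mm (moving over 0.6 m/s out of the fingers) ((linear speed of bottle_1 above 0.6 m/s and contact force between bottle_1 and the fingers below 0.1 N) or (linear speed of bottle_2 above 0.6 m/s and contact force between bottle_2 and the fingers below 0.1 N)).
It also fails if it takes over 59 s, if anything falls off the work surface, if the arm or the gripper's body presses on something with over 40 N, if the wrist force passes 120 N, or if a joint passes its speed limit or range.

## Working session

There is one attempt and no reset: what is moved stays moved. The work goes in short steps, Python scripts to look and compute and a shell command to move; the robot and the scene stay as the last step left them, time stands still between calls to the robot, and variables do not carry over. Pictures are saved under pics/ and viewed, and the job is handed in when it is done.

```bash
mkdir -p pics
cat > h.py <<'E'
import numpy as np, cv2
from bench import ctrl
from scipy.spatial.transform import Rotation as R
def cam(n): return ctrl.camera(n)
def world(c,u,v,z=None):
    K=c['intrinsics'];E=c['extrinsics'];d=z if z is not None else c['range_z'][int(v),int(u)]
    p=np.array([(u-K[0,2])/K[0,0]*d,-(v-K[1,2])/K[1,1]*d,-d,1]); return (np.linalg.inv(E)@p)[:3]
def cloud(c):
    K=c['intrinsics'];d=c['range_z'];v,u=np.mgrid[:d.shape[0],:d.shape[1]]
    p=np.stack([(u-K[0,2])/K[0,0]*d,-(v-K[1,2])/K[1,1]*d,-d,np.ones_like(d)],-1)
    w=p@np.linalg.inv(c['extrinsics']).T; w[d==0]=np.nan; return w[...,:3]
def save(c,n,s=1.5): cv2.imwrite(f'pics/{n}.png',cv2.resize(c['image'][...,::-1],None,fx=s,fy=s))
E
python3 - <<'E'
from h import *
for n in('scene','top'):
    c=cam(n);save(c,n+'0');print(n,c['intrinsics'],c['extrinsics'].round(3)); np.savez(n+'0.npz',**c)
s=ctrl.observe();print(s)
E
```

```text
scene [[406.17571786   0.         263.12120121]
 [  0.         406.17571786 183.795958  ]
 [  0.           0.           1.        ]] [[ 6.450e-01  7.640e-01  1.000e-03 -3.620e-01]
 [-6.640e-01  5.590e-01  4.970e-01  2.820e-01]
 [ 3.790e-01 -3.210e-01  8.680e-01 -1.386e+00]
 [ 0.000e+00  0.000e+00  0.000e+00  1.000e+00]]
top [[367.78573043   0.         257.11932509]
 [  0.         367.78573043 191.87581513]
 [  0.           0.           1.        ]] [[-0.005 -1.    -0.012  0.053]
 [ 0.993 -0.007  0.12  -0.531]
 [-0.12  -0.011  0.993 -1.147]
 [ 0.     0.     0.     1.   ]]
{'time_s': 0.1, 'qpos': array([ 1.57922231,  0.50175821, -0.42677834,  1.55130896,  0.2207702 ,
        1.1382806 , -0.21035208]), 'joint_velocities': array([ 1.22252713e-03, -2.07981464e-03, -4.22776341e-04, -1.14703323e-03,
       -1.84573077e-04,  5.54069236e-04, -7.66804774e-05]), 'effort': array([-9.97394876e-03, -5.67864704e+01, -5.83816364e+00, -2.79912668e+01,
       -6.91257301e-02,  2.41530687e-02,  5.84142867e-05]), 'eef_pos': array([ 0.16361919, -0.62844192,  0.22609208]), 'orientation': array([-3.11445240e+00, -3.98823100e-01,  2.11694401e-04]), 'ft_force': array([ 0.42215596,  0.92432472, -0.4864191 ]), 'torque': array([ 0.01395086, -0.00428047, -0.00976809]), 'opening': 0.09190291453786192}
```

```bash
ls pics
```

```text
scene0.png
top0.png
```

View pics/scene0.png

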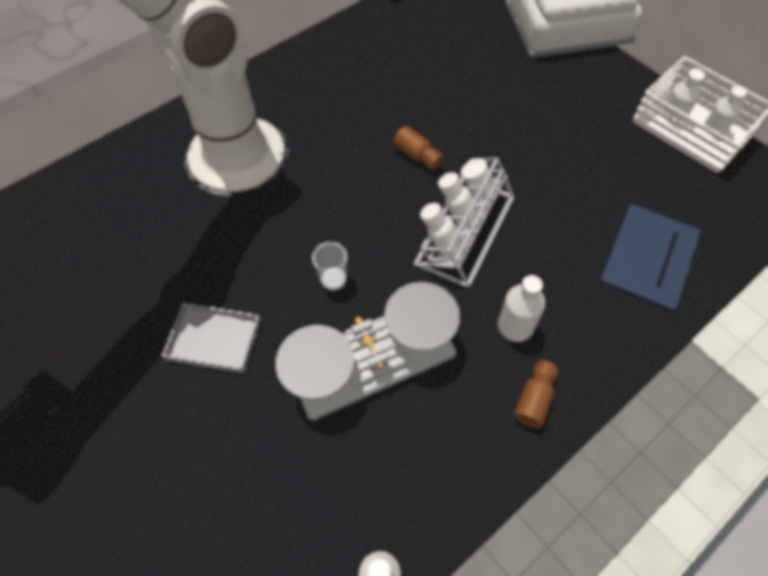

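View pics/top0.png

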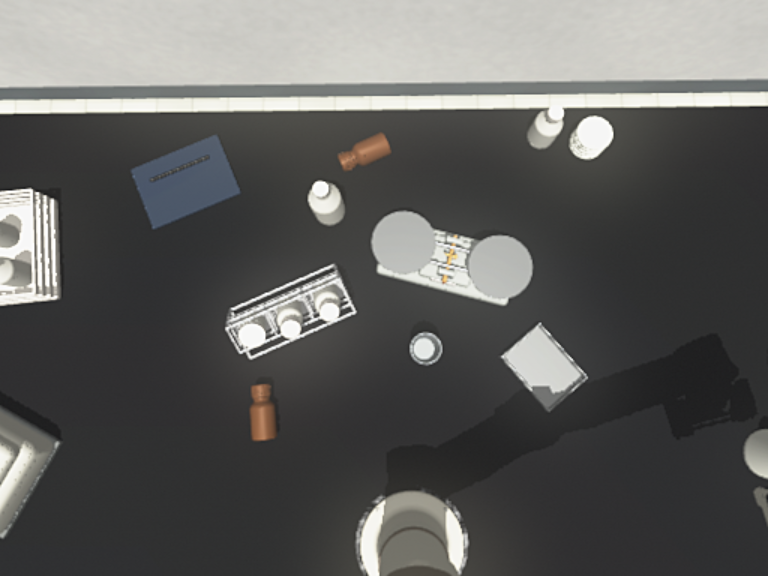

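The scene view shows three white-lidded items in the rack at about (432,212), (450,182) and (474,168). In the top view they are at (328,304), (290,322) and (252,335). The brown look-alikes lie on the bench. The large bottle is at top (326,203), the beaker at (425,348), the tray at (545,367), and the pans at (403,242) and (500,266). Next I'll take enlarged crops and measurements.

Run:
```python
from h import *
L={n:dict(np.load(n+'0.npz')) for n in('scene','top')}
a=L['scene']['image'][90:200,260:360,::-1];b=L['top']['image'][165:250,140:250,::-1]
a=cv2.resize(a,(400,440),interpolation=3);b=cv2.resize(b,(395,440)if 0 else (390,440),interpolation=3)
cv2.imwrite('pics/crop.png',np.hstack([a,b]))
for n,c in L.items():
    W=cloud(c); 
    print(n,np.isfinite(W[...,2]).mean())
    z=W[...,2]; x=W[...,0]; y=W[...,1]
    # caps: bright & high around rack
    gray=c['image'].min(-1)
    def comps(m,lab,amin=25):
        k,l,st,ce=cv2.connectedComponentsWithStats(m.astype(np.uint8))
        for i in range(1,k):
            if st[i,4]>=amin:
                s=l==i;print(lab,ce[i].round(1),st[i,4],'med',np.nanmedian(W[s],0).round(3),'min',np.nanmin(W[s],0).round(3),'max',np.nanmax(W[s],0).round(3))
    comps((z>0.10)&(x>0.2)&(x<1)&(abs(y)<.5),'hi')
    comps((z>0.002)&(z<0.03)&(x>0.25)&(x<.9)&(abs(y)<.6),'lo')
```

```text
scene 0.9960378011067709
hi [320.7 112. ] 55 med [0.448 0.326 0.103] min [0.431 0.301 0.1  ] max [0.458 0.343 0.108]
hi [303.2 126.2] 291 med [0.463 0.235 0.124] min [0.427 0.216 0.1  ] max [0.491 0.269 0.146]
hi [291.7 146.9] 312 med [0.496 0.16  0.125] min [0.461 0.141 0.1  ] max [0.526 0.191 0.146]
hi [351.  198.4] 506 med [0.72  0.165 0.122] min [0.683 0.141 0.1  ] max [0.747 0.207 0.168]
hi [281.3 210.1] 1741 med [0.62  0.012 0.109] min [ 0.553 -0.05   0.104] max [0.683 0.08  0.115]
hi [209.9 240.6] 1953 med [ 0.569 -0.181  0.11 ] min [ 0.501 -0.244  0.104] max [ 0.632 -0.116  0.116]
hi [252.6 378.3] 142 med [ 0.879 -0.297  0.125] min [ 0.867 -0.314  0.12 ] max [ 0.894 -0.284  0.13 ]
lo [281.8 106. ] 97 med [0.301 0.297 0.023] min [0.251 0.282 0.002] max [0.335 0.333 0.03 ]
lo [321.  164.3] 204 med [0.55  0.235 0.005] min [0.48  0.135 0.002] max [0.599 0.407 0.029]
lo [433.7 171.2] 2859 med [0.785 0.49  0.009] min [0.674 0.375 0.002] max [0.891 0.6   0.024]
lo [283.4 174.6] 69 med [0.502 0.13  0.007] min [0.47  0.116 0.002] max [0.526 0.15  0.028]
lo [220.7 176. ] 59 med [ 0.385
[... 1713 characters left out ...]
38 0.107 0.03 ]
lo [222.1 146.3] 49 med [0.682 0.164 0.018] min [0.673 0.14  0.002] max [0.708 0.2   0.03 ]
lo [188.3 190.8] 219 med [0.539 0.278 0.004] min [0.477 0.14  0.002] max [0.606 0.396 0.028]
lo [300.7 193.5] 35 med [ 0.526 -0.091  0.027] min [ 0.517 -0.12   0.002] max [ 0.537 -0.062  0.03 ]
lo [320.  198.6] 38 med [ 0.511 -0.152  0.026] min [ 0.493 -0.18   0.002] max [ 0.517 -0.126  0.03 ]
lo [201.7 222.4] 242 med [0.431 0.23  0.005] min [0.383 0.103 0.002] max [0.513 0.357 0.024]
lo [362.4 243.7] 1241 med [ 0.364 -0.288  0.004] min [ 0.269 -0.385  0.002] max [ 0.457 -0.194  0.028]
lo [283.1 231.7] 166 med [ 0.403 -0.033  0.005] min [ 0.381 -0.055  0.002] max [ 0.428 -0.009  0.03 ]
```

View pics/crop.png

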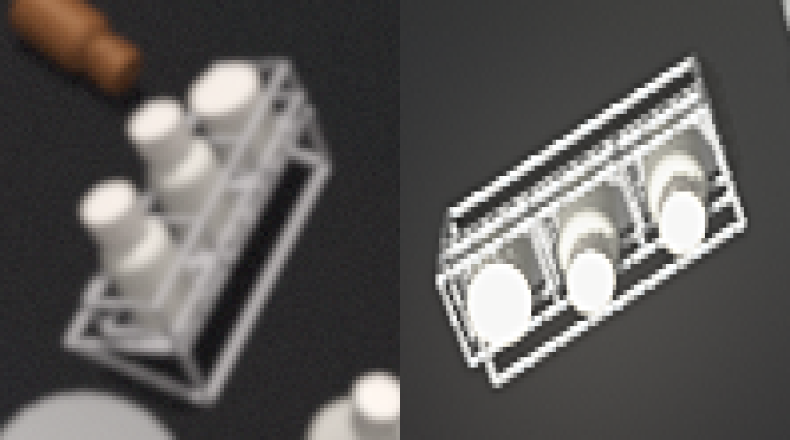

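The crops show two items with a neck and shoulder: scene (432,212) and (450,182), which are top (328,304) and (290,322). These are the white tall bottles. The third, at scene (474,168) and top (252,335), has a wide lid and no neck, so it is the jar and stays put. The brown bottles are excluded by colour. Next come precise poses.

Run:
```python
from h import *
L={n:dict(np.load(n+'0.npz')) for n in('scene','top')}
for n,c in L.items():
    W=cloud(c);x,y,z=W[...,0],W[...,1],W[...,2]
    # pans
    for lab,(px,py) in {'L':(.618,.012),'R':(.567,-.18)}.items():
        m=(np.hypot(x-px,y-py)<.08)&(z>.1); p=W[m]
        (cx,cy),r=cv2.minEnclosingCircle(p[:,:2].astype(np.float32)); print(n,'pan',lab,round(cx,4),round(cy,4),round(r,4),'z',np.median(p[:,2]).round(4))
    # tray rect: pixels above bench in area
    m=(np.hypot(x-.364,y+.288)<.11)&(z>0.0015)&(z<.03)
    k,l,st,ce=cv2.connectedComponentsWithStats(m.astype(np.uint8)); i=1+np.argmax(st[1:,4])
    p=W[l==i]; print(n,'tray',cv2.minAreaRect(p[:,:2].astype(np.float32)), 'floor z',np.median(p[:,2]).round(4))
    q=p[p[:,2]>.012]; print('   rim rect',cv2.minAreaRect(q[:,:2].astype(np.float32)))
    # rack
    m=(np.hypot(x-.5,y-.26)<.17)&(z>.002)&(z<.2)&(x>.37)&(y>.1)
    k,l,st,ce=cv2.connectedComponentsWithStats(m.astype(np.uint8),connectivity=8); i=1+np.argmax(st[1:,4])
    p=W[l==i]; print(n,'rack',cv2.minAreaRect(p[:,:2].astype(np.float32)))
    q=p[p[:,2]<.03];print('   foot',len(q),cv2.minAreaRect(q[:,:2].astype(np.float32)))
    # caps
    yaw=np.deg2rad(23.4)
    C=[]
    for (px,py) in((.485,.163),(.455,.238)):
        m=(np.hypot(x-px,y-py)<.034)&(z>.1); p=W[m]
        a=np.array([-.5*np.cos(yaw),-.5*np.sin(yaw),.866]); h=p@a; hm=np.percentile(h,93)
        t=p[h>hm-.004]; ctr=(t.max(0)+t.min(0))/2
        # circle in plane basis
        e1=np.array([.866*np.cos(yaw),.866*np.sin(yaw),.5]);e2=np.cross(a,e1)
        (u,v),r=cv2.minEnclosingCircle(np.c_[t@e1,t@e2].astype(np.float32))
        cc=u*e1+v*e2+np.median(t@a)*a; C.append(cc)
        nrm=np.linalg.svd(t-t.mean(0))[2][2]; nrm*=np.sign(nrm[2])
        print(n,'cap top',cc.round(4),'r',round(r,4),'n',nrm.round(3),len(t),'base z',(cc-.112*a).round(4))
    d=C[1]-C[0]; print('   sep',np.linalg.norm(d).round(4),'yaw',np.degrees(np.arctan2(-d[0],d[1])).round(2))
s=ctrl.observe(); M=R.from_rotvec(s['orientation']).as_matrix(); print(M.round(3))
```

```text
scene pan L 0.6187 0.0148 0.0659 z 0.1094
scene pan R 0.5661 -0.1786 0.0661 z 0.1095
scene tray ((0.360238641500473, -0.28583312034606934), (0.18507258594036102, 0.13404953479766846), 43.568382263183594) floor z 0.0044
   rim rect ((0.3663971722126007, -0.2833930253982544), (0.15203309059143066, 0.11282810568809509), 40.292510986328125)
scene rack ((0.4673154056072235, 0.26625901460647583), (0.1649429202079773, 0.29460954666137695), 22.947879791259766)
   foot 347 ((0.4673154056072235, 0.26625901460647583), (0.1649429202079773, 0.29460954666137695), 22.947879791259766)
scene cap top [0.4764 0.1588 0.1364] r 0.019 n [-0.448 -0.214  0.868] 91 base z [0.5278 0.181  0.0394]
scene cap top [0.4444 0.2342 0.1365] r 0.0205 n [-0.454 -0.189  0.871] 85 base z [0.4958 0.2564 0.0395]
   sep 0.0819 yaw 23.03
top pan L 0.6167 0.0127 0.0652 z 0.1097
top pan R 0.5653 -0.181 0.0654 z 0.1097
top tray ((0.3718552887439728, -0.28825879096984863), (0.17850451171398163, 0.15710210800170898), 43.53904342651367) floor z 0.004
   rim rect ((0.36447790265083313, -0.28501421213150024), (0.1516036093235016, 0.11174195259809494), 40.00178146362305)
top rack ((0.48657283186912537, 0.25584861636161804), (0.15252839028835297, 0.2943182587623596), 25.41937255859375)
   foot 597 ((0.48657283186912537, 0.25584861636161804), (0.15252839028835297, 0.2943182587623596), 25.41937255859375)
top cap top [0.4745 0.1578 0.1375] r 0.0189 n [-0.467 -0.197  0.862] 112 base z [0.5259 0.18   0.0405]
top cap top [0.4415 0.2328 0.1369] r 0.0188 n [-0.449 -0.175  0.876] 109 base z [0.4929 0.255  0.0399]
   sep 0.0819 yaw 23.76
[[ 0.968  0.252 -0.   ]
 [ 0.252 -0.968  0.002]
 [ 0.    -0.002 -1.   ]]
```

```bash
cat >> h.py <<'E'
PSI=np.deg2rad(23.2)
def rot(tilt,psi=PSI):
    x=np.array([np.cos(psi),np.sin(psi),0]);y=np.array([np.sin(psi),-np.cos(psi),0]);z=np.cross(x,y)
    return R.from_matrix(np.c_[x,y,z])*R.from_rotvec([0,np.deg2rad(tilt),0])
def togo(p,tilt,psi=PSI):
    s=ctrl.observe();q=R.from_rotvec(s['orientation']);T=rot(tilt,psi)
    d=np.array(p)-s['eef_pos']
    print('t',round(s['time_s'],2),'pos',s['eef_pos'].round(4),'open',round(s['opening'],4),'F',s['ft_force'].round(1),'world d',d.round(4))
    print('tool units shift',(q.inv().apply(d)/.025).round(2),'turn',np.degrees((q.inv()*T).as_rotvec()/4).round(2),'| shift in target axes',(T.inv().apply(d)/.025).round(2))
AX=np.array([-.5*np.cos(PSI),-.5*np.sin(PSI),.866])
CA=np.array([.4755,.1583,.137]);CB=np.array([.443,.2335,.1367])
PL=np.array([.6177,.0138]);PR=np.array([.5657,-.180]);TR=np.array([.3655,-.2842])
E
python3 -m handwheel '[[[0.96,-0.65,-0.1],[0,0,-0.43],-0.3],[[0.96,-0.65,-0.1],[0,0,-0.43],-0.3],[[0.96,-0.65,-0.1],[0,0,-0.43],-0.3],[[0.96,-0.65,-0.1],[0,0,-0.43],-0.3],[[0.96,-0.65,-0.1],[0,0,-0.43],-0.3]]'
python3 -c "
from h import *
togo([.45,-.30,.26],0)"
```

```text
time_s: 0.6
eef_pos: [0.2492, -0.5127, 0.2349]
orientation: [-3.072, -0.623, 0.005]
ft_force: [-0.3, -0.2, 0.6]
opening: 0.0603
t 0.6 pos [ 0.2492 -0.5127  0.2349] open 0.0603 F [-0.3 -0.2  0.6] world d [0.2008 0.2127 0.0251]
tool units shift [10.71 -4.71 -0.99] turn [-0.11  0.02 -0.07] | shift in target axes [10.73 -4.66 -1.01]
```

```bash
python3 -m handwheel '[[[1,-0.6,-0.1],[0,0,0],-0.3],[[1,-0.6,-0.1],[0,0,0],-0.3],[[1,-0.6,-0.1],[0,0,0],-0.3],[[1,-0.6,-0.1],[0,0,0],-0.3],[[1,-0.6,-0.1],[0,0,0],-0.3]]'
python3 -c "
from h import *
togo(CA+.06*AX+[0,0,.04],0)"
```

```text
time_s: 1.1
eef_pos: [0.3367, -0.3883, 0.2464]
orientation: [-3.068, -0.623, 0.007]
ft_force: [0.9, -0.2, 0.2]
opening: 0.0598
t 1.1 pos [ 0.3367 -0.3883  0.2464] open 0.0598 F [ 0.9 -0.2  0.2] world d [ 0.1112  0.5348 -0.0174]
tool units shift [ 12.44 -17.95   0.87] turn [-0.16  0.03 -0.06] | shift in target axes [ 12.52 -17.91   0.7 ]
```

```bash
for i in 1; do python3 -m handwheel '[[[0.9,-1,0],[0,0,0],-0.3],[[0.9,-1,0],[0,0,0],-0.3],[[0.9,-1,0],[0,0,0],-0.3],[[0.9,-1,0],[0,0,0],-0.3],[[0.9,-1,0],[0,0,0],-0.3]]'; done
python3 -m handwheel '[[[0.7,-1,0],[0,0.4,0],-0.3],[[0.7,-1,0],[0,0.4,0],-0.3],[[0.7,-1,0],[0,0.4,0],-0.3],[[0.7,-1,0],[0,0.4,0],-0.3],[[0.7,-1,0],[0,0.4,0],-0.3]]'
python3 -c "
from h import *
togo(CA+.06*AX,30)"
```

```text
time_s: 1.6
eef_pos: [0.3931, -0.2229, 0.2467]
orientation: [-3.068, -0.622, 0.008]
ft_force: [0.9, 0.0, -0.3]
opening: 0.0595
time_s: 2.1
eef_pos: [0.4251, -0.0651, 0.252]
orientation: [-3.029, -0.62, -0.209]
ft_force: [-0.2, -0.3, 0.5]
opening: 0.0599
t 2.1 pos [ 0.4251 -0.0651  0.252 ] open 0.0599 F [-0.2 -0.3  0.5] world d [ 0.0228  0.2116 -0.063 ]
tool units shift [ 3.76 -7.38  3.19] turn [-0.2   5.49 -0.07] | shift in target axes [ 2.35 -7.42  4.27]
```

```bash
python3 -m handwheel '[[[0.38,-1,0.2],[0,0.75,0],-0.3],[[0.38,-1,0.2],[0,0.75,0],-0.3],[[0.38,-1,0.3],[0,0.75,0],-0.3],[[0.38,-1,0.3],[0,0.75,0],-0.3],[[0.38,-1,0.4],[0,0.75,0],-0.3]]'
python3 -c "
from h import *
togo(CA+.06*AX,30)"
```

```text
time_s: 2.6
eef_pos: [0.4271, 0.078, 0.2319]
orientation: [-2.925, -0.599, -0.61]
ft_force: [1.4, 0.9, 0.3]
opening: 0.0597
t 2.6 pos [0.4271 0.078  0.2319] open 0.0597 F [1.4 0.9 0.3] world d [ 0.0208  0.0685 -0.043 ]
tool units shift [ 0.99 -2.17  2.34] turn [-0.16  1.58 -0.05] | shift in target axes [ 0.74 -2.19  2.41]
```

```bash
python3 -m handwheel '[[[0.3,-0.75,0.6],[-0.05,0.55,0],-0.3],[[0.3,-0.75,0.6],[-0.05,0.55,0],-0.3],[[0.3,-0.75,0.6],[-0.05,0.5,0],-0.3],[[0.0,0,0.4],[0,0,0],-0.3]]'
python3 -c "
from h import *
togo(CA+.06*AX,30);togo(CA-.01*AX,30)"
```

```text
time_s: 3.0
eef_pos: [0.4465, 0.1555, 0.1939]
orientation: [-2.874, -0.601, -0.779]
ft_force: [-0.3, -1.3, -1.3]
opening: 0.0597
t 3.0 pos [0.4465 0.1555 0.1939] open 0.0597 F [-0.3 -1.3 -1.3] world d [ 0.0014 -0.009  -0.0049]
tool units shift [-0.18  0.35  0.12] turn [-0.   -0.07  0.11] | shift in target axes [-0.18  0.35  0.12]
t 3.0 pos [0.4465 0.1555 0.1939] open 0.0597 F [-0.3 -1.3 -1.3] world d [ 0.0336  0.0048 -0.0655]
tool units shift [-0.19  0.35  2.92] turn [-0.   -0.07  0.11] | shift in target axes [-0.18  0.35  2.92]
```

```bash
python3 -m handwheel '[[[-0.18,0.35,0],[0,0,0.1],-0.3],[[0,0,0.2],[0,0,0],-0.3]]'
python3 -c "
from h import *
togo(CA-.01*AX,30)
c=cam('scene');save(c,'s1');c=cam('top');save(c,'t1')"
```

```text
time_s: 3.2
eef_pos: [0.4496, 0.1495, 0.1873]
orientation: [-2.874, -0.599, -0.772]
ft_force: [0.2, 0.2, 0.1]
opening: 0.0596
t 3.2 pos [0.4496 0.1495 0.1873] open 0.0596 F [0.2 0.2 0.1] world d [ 0.0305  0.0107 -0.059 ]
tool units shift [-0.07  0.09  2.69] turn [-0.04 -0.02  0.07] | shift in target axes [-0.06  0.09  2.69]
```

View pics/s1.png

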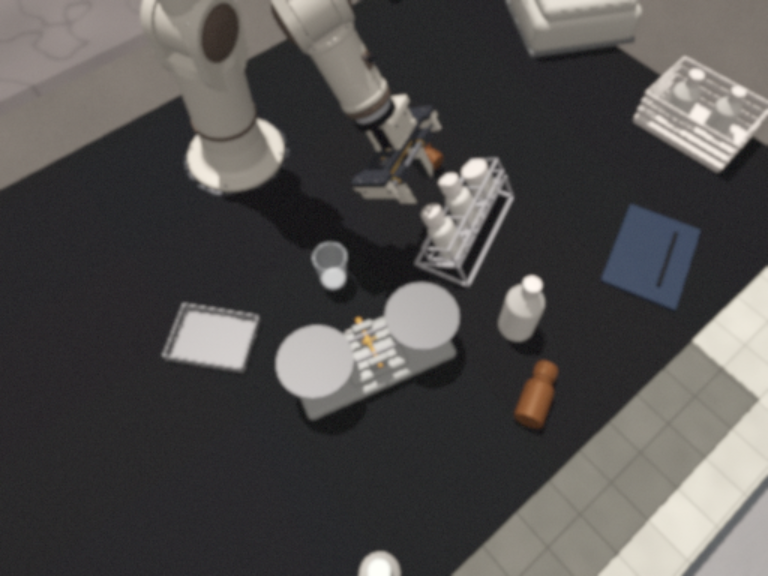

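The gripper is aligned above the cap at about (432,212), with its fingers at about (400,190). Nothing has been touched, so I'll descend along the axis.

```bash
python3 -m handwheel '[[[-0.03,0.05,0.65],[0,0,0],-0.3],[[-0.03,0.04,0.65],[0,0,0],-0.3],[[0,0,0.65],[0,0,0],-0.3],[[0,0,0.5],[0,0,0],-0.3],[[0,0,0.15],[0,0,0],-0.3]]'
python3 -c "
from h import *
togo(CA-.01*AX,30)"
```

```text
time_s: 3.8
eef_pos: [0.4529, 0.1421, 0.1652]
orientation: [-2.903, -0.588, -0.738]
ft_force: [0.5, 0.4, -0.2]
opening: 0.0595
t 3.8 pos [0.4529 0.1421 0.1652] open 0.0595 F [ 0.5  0.4 -0.2] world d [ 0.0272  0.0182 -0.0368]
tool units shift [ 0.43 -0.26  1.91] turn [ 0.16  0.39 -0.03] | shift in target axes [ 0.38 -0.24  1.92]
```

```bash
python3 -c "
from h import *
s=ctrl.observe();print(s['qpos'].round(3),s['joint_velocities'].round(3),s['torque'].round(2))
lo=np.array([-2.88,-.31,-1.54,.2,-1.41,.19,-2.57]);hi=np.array([2.88,2.03,1.56,2.42,4.55,2.02,2.57]);print((s['qpos']-lo).round(2),(hi-s['qpos']).round(2))"
```

```text
[ 0.824  0.095 -1.184  2.424  0.347  0.196 -1.832] [-0.307  0.209  0.207 -0.002  1.197 -0.027 -1.165] [-0.23  0.55 -0.02]
[3.7  0.4  0.36 2.22 1.76 0.01 0.74] [ 2.06  1.94  2.74 -0.    4.2   1.82  4.4 ]
```

Joint 4 is at its range limit (2.42), so a full 30° forward tilt isn't reachable this close in. I'll back off and grip the cap with the tool tilted about 12° instead, jaws still along the rack's y. The tool can then lean back about 18° at the pan to stand the bottle upright.

```bash
cat >> h.py <<'E'
def q():
    s=ctrl.observe();print('q',s['qpos'].round(3))
def grasp(C,tau,up=0,below=.013):
    z=rot(tau).apply([0,0,1]); return C-below*AX-(.003+up)*z
E
python3 -m handwheel '[[[0,0,-0.7],[0,0,0],-0.3],[[0,0,-0.7],[0,-0.5,0],-0.3],[[0.2,0,-0.2],[0,-1,0],-0.3],[[0.2,0,0],[0,-1,0],-0.3],[[0,0,0],[0,-1,0],-0.3]]'
python3 -c "
from h import *
q();togo(grasp(CA,12,.06),12)"
```

```text
time_s: 4.3
eef_pos: [0.4454, 0.1353, 0.1852]
orientation: [-3.031, -0.601, -0.382]
ft_force: [0.7, 1.4, 0.4]
opening: 0.0595
q [ 0.794  0.183 -1.225  2.224  0.335  0.632 -1.833]
t 4.3 pos [0.4454 0.1353 0.1852] open 0.0595 F [0.7 1.4 0.4] world d [0.0241 0.0204 0.0022]
tool units shift [ 1.19 -0.39  0.2 ] turn [ 0.33 -0.53 -0.15] | shift in target axes [ 1.2  -0.37  0.17]
```

```bash
python3 -m handwheel '[[[0.6,-0.2,0.1],[0.15,-0.25,-0.08],-0.3],[[0.55,-0.17,0.1],[0.15,-0.25,-0.07],-0.3],[[0.05,0,0],[0,0,0],-0.3]]'
python3 -c "
from h import *
q();togo(grasp(CA,12,.0),12)"
```

```text
time_s: 4.6
eef_pos: [0.4717, 0.1553, 0.1867]
orientation: [-3.025, -0.618, -0.312]
ft_force: [0.8, 0.7, -0.5]
opening: 0.0597
q [ 0.648  0.295 -1.143  2.123  0.428  0.727 -1.917]
t 4.6 pos [0.4717 0.1553 0.1867] open 0.0597 F [ 0.8  0.7 -0.5] world d [ 0.0092  0.0053 -0.058 ]
tool units shift [-0.06 -0.06  2.36] turn [ 0.04  0.06 -0.02] | shift in target axes [-0.07 -0.05  2.36]
```

```bash
python3 -m handwheel '[[[-0.03,-0.03,0.6],[0,0,0],-0.3],[[-0.03,-0.03,0.6],[0,0,0],-0.3],[[0,0,0.6],[0,0,0],-0.3],[[0,0,0.4],[0,0,0],-0.3]]'
python3 -c "
from h import *
q();togo(grasp(CA,12,.0),12)"
```

```text
time_s: 5.0
eef_pos: [0.4781, 0.1589, 0.1305]
orientation: [-3.028, -0.619, -0.309]
ft_force: [0.3, -0.3, -0.5]
opening: 0.0601
q [ 0.484  0.398 -0.995  2.156  0.602  0.636 -2.074]
t 5.0 pos [0.4781 0.1589 0.1305] open 0.0601 F [ 0.3 -0.3 -0.5] world d [ 0.0028  0.0017 -0.0018]
tool units shift [ 0.11 -0.02  0.1 ] turn [ 0.08  0.1  -0.01] | shift in target axes [ 0.11 -0.02  0.1 ]
```

```bash
python3 -m handwheel '[[[0.11,-0.02,0.05],[0,0,0],0.3],[[0,0,0],[0,0,0],1],[[0,0,0],[0,0,0],1],[[0,0,0],[0,0,0],1]]'
python3 -c "
from h import *
q();togo(grasp(CA,12,.0),12)
c=cam('scene');save(c,'s2');c=cam('top');save(c,'t2')"
```

```text
time_s: 5.4
eef_pos: [0.478, 0.159, 0.129]
orientation: [-3.031, -0.621, -0.304]
ft_force: [0.7, -0.1, -1.3]
opening: 0.0366
q [ 0.479  0.402 -0.992  2.154  0.607  0.64  -2.079]
t 5.4 pos [0.478 0.159 0.129] open 0.0366 F [ 0.7 -0.1 -1.3] world d [ 0.0029  0.0016 -0.0003]
tool units shift [ 0.13 -0.02  0.04] turn [ 0.1   0.16 -0.  ] | shift in target axes [ 0.13 -0.01  0.04]
```

View pics/s2.png

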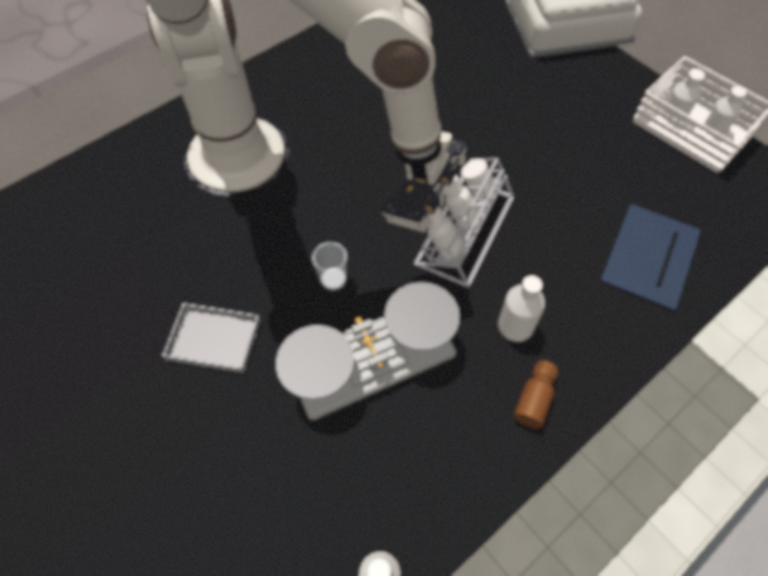

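```bash
python3 -m handwheel '[[[-0.16,0,-0.48],[0,0,0],1],[[-0.24,0,-0.71],[0,0,0],1],[[-0.24,0,-0.71],[0,0,0],1],[[-0.24,0,-0.71],[0,0,0],1],[[-0.2,0,-0.6],[0,0,0],1]]'
python3 -c "
from h import *
q();p=grasp(CA,12,.0);togo(p+.085*AX,12);s=ctrl.observe();print((s['eef_pos']-p)@AX,s['torque'])"
```

```text
time_s: 6.0
eef_pos: [0.4365, 0.1422, 0.203]
orientation: [-3.03, -0.622, -0.296]
ft_force: [0.3, 0.3, -0.9]
opening: 0.037
q [ 0.834  0.179 -1.28   2.174  0.27   0.737 -1.774]
t 6.0 pos [0.4365 0.1422 0.203 ] open 0.037 F [ 0.3  0.3 -0.9] world d [ 0.0053  0.0016 -0.0007]
tool units shift [0.21 0.02 0.07] turn [0.07 0.22 0.  ] | shift in target axes [0.21 0.02 0.08]
0.08841785998309329 [-0.14777313  0.26421967  0.03008615]
```

```bash
python3 -m handwheel '[[[0,0.6,-0.8],[0,-0.5,0],1],[[0,1,-0.8],[0,-0.6,0],1],[[0,1,-0.5],[0,-0.6,0],1],[[0,1,-0.1],[0,-0.6,0],1],[[0,1,0],[0,-0.6,0],1]]'
python3 -m handwheel '[[[0,1,0],[0,-0.6,0],1],[[0,1,0],[0,-0.6,0],1],[[0,1,0],[0,-0.6,0],1],[[0,1,0],[0,-0.6,0],1],[[0,0.8,0],[0,-0.6,0],1]]'
python3 -c "
from h import *
q();togo([PR[0],PR[1],.24],-19)"
```

```text
time_s: 6.5
eef_pos: [0.4706, 0.0299, 0.2623]
orientation: [3.058, 0.634, -0.023]
ft_force: [0.6, 0.2, -0.3]
opening: 0.0372
time_s: 7.0
eef_pos: [0.5195, -0.0877, 0.2642]
orientation: [2.996, 0.611, -0.352]
ft_force: [0.8, 0.8, -1.8]
opening: 0.0369
q [ 0.767  0.542 -1.018  1.646  0.513  1.466 -1.528]
t 7.0 pos [ 0.5195 -0.0877  0.2642] open 0.0369 F [ 0.8  0.8 -1.8] world d [ 0.0462 -0.0923 -0.0242]
tool units shift [0.48 4.1  0.95] turn [ 0.23 -1.35 -0.07] | shift in target axes [0.55 4.12 0.84]
```

```bash
python3 -m handwheel '[[[0.1,0.9,0],[0.05,-0.4,0],1],[[0.1,0.9,0],[0.05,-0.4,0],1],[[0.1,0.9,0],[0.05,-0.4,0],1],[[0.1,0.8,0.1],[0.05,-0.15,0],1],[[0.1,0.4,0.1],[0,0,0],1]]'
python3 -m handwheel '[[[0,0,0],[0,0,0],1]]'
python3 - <<'E'
from h import *
q();togo([PR[0],PR[1],.24],-19)
for n in('scene','top'):
    c=cam(n);save(c,n[0]+'3');np.savez(n+'3.npz',**c)
    W=cloud(c);x,y,z=W[...,0],W[...,1],W[...,2]
    m=(np.hypot(x-PR[0],y-PR[1])<.05)&(z>.122)&(z<.215)
    for lo in np.arange(.122,.215,.012):
        k=m&(z>=lo)&(z<lo+.012); print(n,lo.round(3),k.sum(),W[k].min(0).round(3) if k.any() else '',W[k].max(0).round(3) if k.any() else '')
E
```

```text
time_s: 7.5
eef_pos: [0.5692, -0.1791, 0.2547]
orientation: [2.974, 0.598, -0.505]
ft_force: [0.6, 0.3, -1.6]
opening: 0.037
time_s: 7.6
eef_pos: [0.5692, -0.1805, 0.2536]
orientation: [2.976, 0.594, -0.506]
ft_force: [-0.0, -0.1, -1.8]
opening: 0.0371
q [ 0.717  0.709 -0.913  1.41   0.619  1.629 -1.413]
t 7.6 pos [ 0.5692 -0.1805  0.2536] open 0.0371 F [-0.  -0.1 -1.8] world d [-0.0035  0.0005 -0.0136]
tool units shift [ 0.07 -0.07  0.55] turn [-0.06  0.08 -0.14] | shift in target axes [ 0.06 -0.07  0.56]
scene 0.122 0  
scene 0.134 0  
scene 0.146 8 [ 0.59  -0.191  0.153] [ 0.596 -0.163  0.157]
scene 0.158 25 [ 0.582 -0.191  0.16 ] [ 0.596 -0.156  0.169]
scene 0.17 24 [ 0.587 -0.191  0.17 ] [ 0.596 -0.159  0.181]
scene 0.182 21 [ 0.588 -0.191  0.183] [ 0.597 -0.16   0.193]
scene 0.194 6 [ 0.592 -0.19   0.194] [ 0.596 -0.165  0.203]
scene 0.206 0  
top 0.122 0  
top 0.134 0  
top 0.146 8 [ 0.543 -0.183  0.153] [ 0.572 -0.153  0.158]
top 0.158 12 [ 0.542 -0.179  0.158] [ 0.562 -0.154  0.17 ]
top 0.17 22 [ 0.543 -0.186  0.17 ] [ 0.57  -0.153  0.181]
top 0.182 19 [ 0.543 -0.196  0.182] [ 0.568 -0.154  0.194]
top 0.194 15 [ 0.543 -0.188  0.194] [ 0.568 -0.154  0.206]
top 0.206 17 [ 0.543 -0.18   0.206] [ 0.566 -0.154  0.215]
```

```bash
python3 -c "
import cv2,numpy as np
a=cv2.imread('pics/s3.png')[200:500,220:520];b=cv2.imread('pics/t3.png')[150:400,350:600]
cv2.imwrite('pics/c3.png',np.hstack([cv2.resize(a,(400,400)),cv2.resize(b,(400,400))]))"
```

```text
(no output)
```

View pics/c3.png

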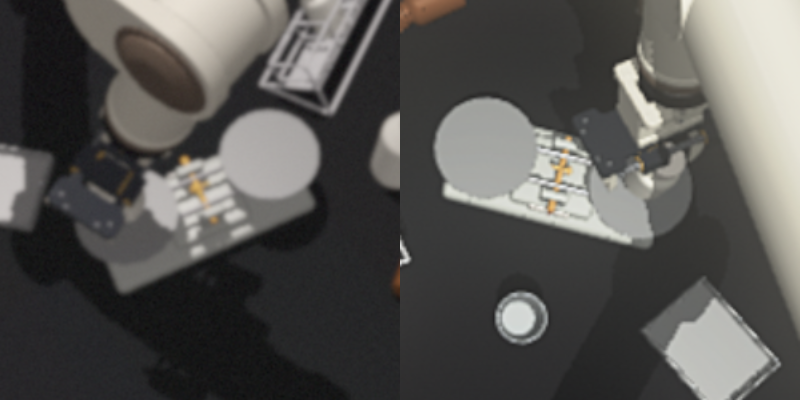

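```bash
python3 -c "
from h import *
togo([PR[0],PR[1],.215],-19);togo([PR[0],PR[1],.203],-19)"
```

```text
t 7.7 pos [ 0.5687 -0.1787  0.2544] open 0.0369 F [ 0.7  0.1 -1.1] world d [-0.003  -0.0013 -0.0394]
tool units shift [0.4  0.   1.53] turn [-0.05  0.07 -0.11] | shift in target axes [ 0.39 -0.    1.53]
t 7.7 pos [ 0.5687 -0.1787  0.2544] open 0.0369 F [ 0.7  0.1 -1.1] world d [-0.003  -0.0013 -0.0514]
tool units shift [0.55 0.   1.99] turn [-0.05  0.07 -0.11] | shift in target axes [ 0.55 -0.    1.99]
```

```bash
python3 -m handwheel '[[[0.12,0,0.45],[0,0,0],1],[[0.12,0,0.45],[0,0,0],1],[[0.1,0,0.4],[0,0,0],1],[[0.08,0,0.25],[0,0,0],1],[[0.02,0,0.1],[0,0,0],1]]'
python3 -c "
from h import *
togo([PR[0],PR[1],.203],-19)"
```

```text
time_s: 8.2
eef_pos: [0.5643, -0.1763, 0.2096]
orientation: [2.973, 0.606, -0.504]
ft_force: [0.1, 0.4, -1.9]
opening: 0.0367
t 8.2 pos [ 0.5643 -0.1763  0.2096] open 0.0367 F [ 0.1  0.4 -1.9] world d [ 0.0014 -0.0037 -0.0066]
tool units shift [0.08 0.16 0.25] turn [-0.02  0.05 -0.03] | shift in target axes [0.08 0.16 0.25]
```

```bash
python3 -m handwheel '[[[0.05,0.05,0.15],[0,0,0],1],[[0.02,0.05,0.08],[0,0,0],1]]'
python3 - <<'E'
from h import *
togo([PR[0],PR[1],.203],-19)
for n in('scene','top'):
    c=cam(n);W=cloud(c);x,y,z=W[...,0],W[...,1],W[...,2]
    for l,P in(('L',PL),('R',PR)):
        m=(np.hypot(x-P[0],y-P[1])<.06)&(z>.09)&(z<.125); print(n,l,np.median(z[m]).round(4),m.sum())
E
```

```text
time_s: 8.4
eef_pos: [0.565, -0.1782, 0.2031]
orientation: [2.973, 0.607, -0.504]
ft_force: [-1.3, 0.2, -0.9]
opening: 0.0367
t 8.4 pos [ 0.565  -0.1782  0.2031] open 0.0367 F [-1.3  0.2 -0.9] world d [ 0.0007 -0.0018 -0.0001]
tool units shift [-0.    0.08  0.  ] turn [-0.03  0.06 -0.02] | shift in target axes [-0.    0.08  0.  ]
scene L 0.1195 1506
scene R 0.0999 674
top L 0.1194 1225
top R 0.0996 527
```

```bash
python3 -m handwheel '[[[0,0,0.02],[0,0,0],1],[[0,0,0],[0,0,0],0.1],[[0,0,0],[0,0,0],-0.3],[[0,0,0],[0,0,0],-0.3]]'
python3 -c "
from h import *
togo([PR[0],PR[1],.203],-19)"
```

```text
time_s: 8.9
eef_pos: [0.5656, -0.1788, 0.2041]
orientation: [2.973, 0.606, -0.501]
ft_force: [-0.7, 0.4, -0.3]
opening: 0.0525
t 8.9 pos [ 0.5656 -0.1788  0.2041] open 0.0525 F [-0.7  0.4 -0.3] world d [ 0.0001 -0.0012 -0.0011]
tool units shift [-0.    0.05  0.05] turn [-0.01  0.03 -0.04] | shift in target axes [-0.    0.05  0.05]
```

```bash
python3 -m handwheel '[[[0,0,-0.4],[0,0,0],-0.3],[[0,0,-0.8],[0,0,0],-0.3],[[0,0,-1],[0,0,0],-0.3],[[0,0,-0.8],[0,0.3,0],-0.3],[[0,-1,0],[0,0.6,0],-0.3]]'
python3 - <<'E'
from h import *
q();togo(grasp(CB,12,.06)+[0,0,.03],12)
for n in('scene','top'):
    c=cam(n);save(c,n[0]+'4');W=cloud(c);x,y,z=W[...,0],W[...,1],W[...,2]
    m=(np.hypot(x-PR[0],y-PR[1])<.05)&(z>.19)&(z<.225);p=W[m];print(n,m.sum(),(p.min(0)+p.max(0))/2,np.median(p[:,2]))
a=cv2.imread('pics/s4.png')[200:500,220:520];b=cv2.imread('pics/t4.png')[150:400,350:600]
cv2.imwrite('pics/c4.png',np.hstack([cv2.resize(a,(400,400)),cv2.resize(b,(400,400))]))
E
```

```text
time_s: 9.4
eef_pos: [0.5812, -0.148, 0.2794]
orientation: [3.001, 0.604, -0.404]
ft_force: [1.0, 0.8, 0.7]
opening: 0.0597
q [ 0.717  0.665 -0.952  1.414  0.581  1.603 -1.434]
t 9.4 pos [ 0.5812 -0.148   0.2794] open 0.0597 F [1.  0.8 0.7] world d [-0.1443  0.3789 -0.0624]
tool units shift [  1.18 -16.21   2.24] turn [ 0.01  6.84 -0.11] | shift in target axes [  0.13 -16.21   2.58]Traceback (most recent call last):
  File "<stdin>", line 5, in <module>
    return umr_minimum(a, axis, None, out, keepdims, initial, where)
ValueError: zero-size array to reduction operation minimum which has no identity
```

```bash
python3 -m handwheel '[[[0,-1,0],[0,0.45,0],-0.3],[[0,-1,0],[0,0.45,0],-0.3],[[0,-1,0],[0,0.45,0],-0.3],[[0,-1,0],[0,0.45,0],-0.3],[[0,-1,0],[0,0.45,0],-0.3]]'
python3 - <<'E'
from h import *
q();togo(grasp(CB,12,.06)+[0,0,.03],12)
for n in('scene','top'):
    c=cam(n);save(c,n[0]+'5');W=cloud(c);x,y,z=W[...,0],W[...,1],W[...,2]
    m=(np.hypot(x-PR[0],y-PR[1])<.05)&(z>.19)&(z<.225);p=W[m];print(n,m.sum(),(np.nanmin(p,0)+np.nanmax(p,0))/2 if m.any() else '')
a=cv2.imread('pics/s5.png')[200:500,220:520];b=cv2.imread('pics/t5.png')[150:400,350:600]
cv2.imwrite('pics/c5.png',np.hstack([cv2.resize(a,(400,400)),cv2.resize(b,(400,400))]))
E
```

```text
time_s: 9.95
eef_pos: [0.5301, -0.0235, 0.2843]
orientation: [3.054, 0.621, -0.147]
ft_force: [0.2, 1.1, 0.7]
opening: 0.0597
q [ 0.797  0.464 -1.099  1.697  0.436  1.348 -1.57 ]
t 9.95 pos [ 0.5301 -0.0235  0.2843] open 0.0597 F [0.2 1.1 0.7] world d [-0.0932  0.2544 -0.0672]
tool units shift [  0.8  -10.83   2.6 ] turn [ 0.04  4.39 -0.05] | shift in target axes [ 1.000e-02 -1.082e+01  2.750e+00]
scene 256 [ 0.56671622 -0.17639056  0.20261575]
top 0
```

View pics/c5.png

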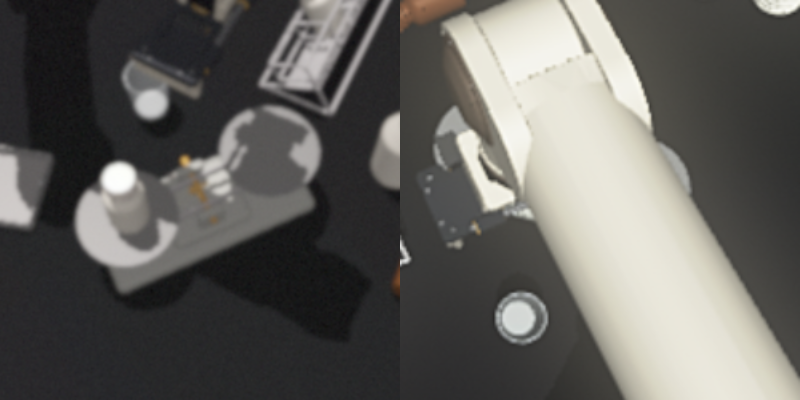

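Bottle A now stands upright on the lowered right pan, with its cap at scene crop (118,180) and its centre at (0.567, -0.176). Going on to B.

```bash
python3 -m handwheel '[[[0.05,-1,0],[0,0.45,0],-0.3],[[0.05,-1,0],[0,0.45,0],-0.3],[[0.05,-1,0],[0,0.45,0],-0.3],[[0.05,-1,0],[0,0.45,0],-0.3],[[0.05,-1,0],[0,0.45,0],-0.3]]'
python3 -m handwheel '[[[0.05,-1,0.2],[0,0.45,0],-0.3],[[0.05,-1,0.2],[0,0.45,0],-0.3],[[0.05,-1,0.4],[0,0.45,0],-0.3],[[0.05,-0.8,0.4],[0,0.45,0],-0.3],[[0.05,-0.3,0.4],[0,0.2,0],-0.3]]'
python3 -c "
from h import *
q();togo(grasp(CB,12,.05),12)"
```

```text
time_s: 10.55
eef_pos: [0.4881, 0.0954, 0.2871]
orientation: [-3.071, -0.623, -0.108]
ft_force: [0.4, -0.1, 1.2]
opening: 0.0594
time_s: 11.05
eef_pos: [0.4609, 0.199, 0.2513]
orientation: [-3.031, -0.622, -0.343]
ft_force: [0.4, -0.5, -0.1]
opening: 0.0594
q [ 0.712  0.185 -1.288  2.052  0.306  0.839 -1.902]
t 11.05 pos [0.4609 0.199  0.2513] open 0.0594 F [ 0.4 -0.5 -0.1] world d [-0.0221  0.0327 -0.074 ]
tool units shift [-0.94 -1.6   2.8 ] turn [ 0.23 -0.18  0.02] | shift in target axes [-0.91 -1.55  2.83]
```

```bash
python3 -m handwheel '[[[-0.35,-0.8,0.3],[0.12,-0.1,0],-0.3],[[-0.3,-0.6,0.4],[0.1,-0.08,0],-0.3],[[-0.25,-0.15,0.4],[0,0,0],-0.3],[[0,0,0.1],[0,0,0],-0.3]]'
python3 -c "
from h import *
q();togo(grasp(CB,12,.0),12)"
```

```text
time_s: 11.45
eef_pos: [0.432, 0.2299, 0.2177]
orientation: [-3.023, -0.628, -0.324]
ft_force: [0.8, 0.1, 0.7]
opening: 0.0597
q [ 0.568  0.222 -1.243  2.11   0.379  0.784 -2.054]
t 11.45 pos [0.432  0.2299 0.2177] open 0.0597 F [0.8 0.1 0.7] world d [ 0.0164  0.0059 -0.0893]
tool units shift [-0.07  0.02  3.64] turn [ 0.07 -0.05  0.08] | shift in target axes [-0.06  0.04  3.64]
```

```bash
python3 -m handwheel '[[[-0.02,0,0.8],[0,0,0],-0.3],[[-0.02,0,0.8],[0,0,0],-0.3],[[-0.02,0,0.8],[0,0,0],-0.3]]'
python3 -c "
from h import *
q();togo(grasp(CB,12,.0),12)"
```

```text
time_s: 11.75
eef_pos: [0.4483, 0.2342, 0.1615]
orientation: [-3.024, -0.626, -0.339]
ft_force: [0.0, 0.0, -0.2]
opening: 0.0597
q [ 0.375  0.346 -1.077  2.141  0.589  0.695 -2.238]
t 11.75 pos [0.4483 0.2342 0.1615] open 0.0597 F [ 0.   0.  -0.2] world d [ 0.0001  0.0016 -0.0331]
tool units shift [-0.26 -0.07  1.3 ] turn [ 0.13 -0.17  0.06] | shift in target axes [-0.25 -0.06  1.3 ]
```

```bash
python3 -m handwheel '[[[-0.2,-0.05,0.4],[0.05,-0.1,0.03],-0.3],[[-0.06,0,0.4],[0.05,-0.05,0.03],-0.3],[[0,0,0.3],[0,0,0],-0.3],[[0,0,0.1],[0,0,0],-0.3]]'
python3 -c "
from h import *
q();togo(grasp(CB,12,.0),12)"
```

```text
time_s: 12.15
eef_pos: [0.45, 0.2344, 0.1293]
orientation: [-3.023, -0.616, -0.319]
ft_force: [0.0, -0.2, -0.0]
opening: 0.0598
q [ 0.304  0.407 -1.001  2.155  0.671  0.653 -2.312]
t 12.15 pos [0.45   0.2344 0.1293] open 0.0598 F [ 0.  -0.2 -0. ] world d [-0.0016  0.0015 -0.0009]
tool units shift [-0.04 -0.08  0.03] turn [ 0.03 -0.01 -0.04] | shift in target axes [-0.04 -0.08  0.03]
```

```bash
python3 -m handwheel '[[[-0.03,-0.08,0.02],[0,0,0],0.3],[[0,0,0],[0,0,0],1],[[0,0,0],[0,0,0],1],[[0,0,0],[0,0,0],1]]'
python3 -m handwheel '[[[-0.15,0,-0.48],[0,0,0],1],[[-0.23,0,-0.71],[0,0,0],1],[[-0.23,0,-0.71],[0,0,0],1],[[-0.23,0,-0.71],[0,0,0],1],[[-0.2,0,-0.6],[0,0,0],1]]'
python3 -c "
from h import *
q();p=grasp(CB,12,.0);togo(p+.085*AX,12);s=ctrl.observe();print((s['eef_pos']-p)@AX,s['torque'])"
```

```text
time_s: 12.55
eef_pos: [0.4494, 0.2366, 0.1299]
orientation: [-3.022, -0.616, -0.323]
ft_force: [0.5, 1.7, -2.9]
opening: 0.0369
time_s: 13.05
eef_pos: [0.4076, 0.219, 0.2031]
orientation: [-3.023, -0.618, -0.314]
ft_force: [-0.4, -0.8, -1.8]
opening: 0.0368
q [ 0.631  0.182 -1.286  2.176  0.335  0.737 -2.03 ]
t 13.05 pos [0.4076 0.219  0.2031] open 0.0368 F [-0.4 -0.8 -1.8] world d [ 0.0017  0.     -0.0011]
tool units shift [0.05 0.03 0.06] turn [ 0.02  0.04 -0.02] | shift in target axes [0.05 0.03 0.06]
0.08674365675486867 [-0.1867044   0.33613353 -0.00087378]
```

```bash
python3 -m handwheel '[[[0,0.5,-1],[0,-0.5,0],1],[[0.3,0.9,-1],[0,-0.6,0],1],[[0.4,0.9,-0.8],[0,-0.6,0],1],[[0.4,0.9,-0.2],[0,-0.6,0],1],[[0.4,0.9,0],[0,-0.6,0],1]]'
python3 -m handwheel '[[[0.4,0.9,0.1],[0,-0.6,0],1],[[0.4,0.9,0.1],[0,-0.6,0],1],[[0.4,0.9,0.1],[0,-0.6,0],1],[[0.4,0.9,0.1],[0,-0.6,0],1],[[0.4,0.8,0.1],[0,-0.6,0],1]]'
python3 -c "
from h import *
q();togo([PL[0],PL[1],.27],-18)"
```

```text
time_s: 13.55
eef_pos: [0.4665, 0.131, 0.2846]
orientation: [3.061, 0.634, -0.006]
ft_force: [-0.4, 0.1, -1.9]
opening: 0.037
time_s: 14.05
eef_pos: [0.5585, 0.043, 0.268]
orientation: [2.999, 0.613, -0.335]
ft_force: [1.1, 0.6, -2.0]
opening: 0.0371
q [ 0.517  0.621 -1.028  1.54   0.522  1.517 -1.745]
t 14.05 pos [0.5585 0.043  0.268 ] open 0.0371 F [ 1.1  0.6 -2. ] world d [ 0.0592 -0.0292  0.002 ]
tool units shift [ 1.66  2.01 -0.43] turn [ 0.24 -1.26 -0.06] | shift in target axes [ 1.61  2.01 -0.61]
```

```bash
python3 -m handwheel '[[[0.4,0.6,-0.1],[0.08,-0.4,0],1],[[0.4,0.6,-0.15],[0.08,-0.4,0],1],[[0.4,0.5,-0.15],[0.08,-0.4,0],1],[[0.3,0.1,0],[0,0,0],1],[[0,0,0],[0,0,0],1]]'
python3 - <<'E'
from h import *
q();togo([PL[0],PL[1],.27],-18)
for n in('scene','top'):
    c=cam(n);save(c,n[0]+'6')
    W=cloud(c);x,y,z=W[...,0],W[...,1],W[...,2]
    m=(np.hypot(x-PL[0],y-PL[1])<.045)&(z>.132)&(z<.235)
    for lo in np.arange(.132,.235,.012):
        k=m&(z>=lo)&(z<lo+.012); print(n,lo.round(3),k.sum(),W[k].min(0).round(3) if k.any() else '',W[k].max(0).round(3) if k.any() else '')
    for l,P in(('L',PL),('R',PR)):
        m=(np.hypot(x-P[0],y-P[1])<.06)&(z>.09)&(z<.125); print(n,l,np.median(z[m]).round(4),m.sum())
a=cv2.imread('pics/s6.png')[200:500,220:520];b=cv2.imread('pics/t6.png')[150:400,350:600]
cv2.imwrite('pics/c6.png',np.hstack([cv2.resize(a,(400,400)),cv2.resize(b,(400,400))]))
E
```

```text
time_s: 14.55
eef_pos: [0.6152, 0.0118, 0.2626]
orientation: [2.985, 0.597, -0.48]
ft_force: [-0.1, 0.3, -2.6]
opening: 0.0367
q [ 0.426  0.767 -0.949  1.309  0.578  1.681 -1.679]
t 14.55 pos [0.6152 0.0118 0.2626] open 0.0367 F [-0.1  0.3 -2.6] world d [0.0025 0.002  0.0074]
tool units shift [ 0.03 -0.04 -0.32] turn [-0.07  0.06 -0.14] | shift in target axes [ 0.03 -0.04 -0.32]
scene 0.132 0  
scene 0.144 0  
scene 0.156 9 [ 0.606 -0.013  0.162] [0.636 0.001 0.167]
scene 0.168 32 [ 0.6   -0.014  0.168] [0.635 0.001 0.18 ]
scene 0.18 15 [ 0.607 -0.014  0.18 ] [ 0.63  -0.007  0.189]
scene 0.192 1 [ 0.62  -0.012  0.192] [ 0.62  -0.012  0.192]
scene 0.204 0  
scene 0.216 0  
scene 0.228 0  
scene L 0.1195 959
scene R 0.0997 1177
top 0.132 0  
top 0.144 0  
top 0.156 4 [ 0.586 -0.     0.164] [0.596 0.031 0.168]
top 0.168 12 [ 0.585 -0.012  0.169] [0.601 0.034 0.179]
top 0.18 17 [ 0.585 -0.008  0.181] [0.601 0.034 0.192]
top 0.192 14 [ 0.584 -0.011  0.193] [0.602 0.034 0.203]
top 0.204 14 [ 0.585 -0.013  0.204] [0.602 0.034 0.215]
top 0.216 27 [ 0.585 -0.015  0.216] [0.616 0.034 0.228]
top 0.228 46 [ 0.585 -0.015  0.228] [0.612 0.034 0.235]
top L 0.1195 694
top R nan 0
  return _methods._mean(a, axis=axis, dtype=dtype,
  ret = ret.dtype.type(ret / rcount)
```

View pics/c6.png

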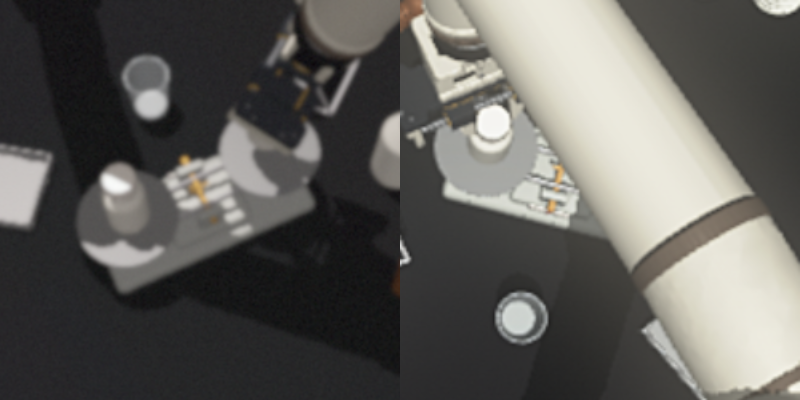

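Run:
```python
from h import *
c=cam('top');W=cloud(c)
for v in range(138,176,4): print(v,W[v,272].round(3),W[v,264].round(3),W[v,280].round(3))
b=c['image'][100:220,230:330,::-1];cv2.imwrite('pics/c7.png',cv2.resize(b,(600,720)[:2] if 0 else (500,600),interpolation=3))
togo([PL[0],PL[1],.223],-18)
```

```text
138 [ 0.718 -0.001 -0.005] [0.617 0.03  0.369] [ 0.621 -0.009  0.35 ]
142 [0.612 0.01  0.35 ] [0.672 0.027 0.121] [ 0.625 -0.011  0.299]
146 [0.621 0.008 0.274] [0.6   0.03  0.359] [ 0.619 -0.012  0.282]
150 [0.61  0.008 0.276] [0.594 0.03  0.345] [ 0.647 -0.021  0.118]
154 [0.6   0.008 0.274] [0.6   0.029 0.273] [ 0.609 -0.014  0.234]
158 [0.591 0.008 0.267] [0.598 0.029 0.233] [ 0.623 -0.02   0.118]
162 [0.587 0.007 0.233] [0.593 0.029 0.206] [ 0.61 -0.02  0.12]
166 [0.585 0.006 0.189] [0.599 0.028 0.119] [ 0.598 -0.02   0.121]
170 [0.586 0.004 0.12 ] [0.586 0.028 0.122] [ 0.585 -0.019  0.126]
174 [0.574 0.004 0.123] [0.575 0.028 0.118] [ 0.574 -0.019  0.122]
t 14.7 pos [0.6141 0.0119 0.2638] open 0.037 F [ 0.1 -0.4 -1.9] world d [ 0.0036  0.0019 -0.0408]
tool units shift [ 0.67 -0.01  1.5 ] turn [-0.05  0.06 -0.12] | shift in target axes [ 0.66 -0.01  1.5 ]
```

View pics/c7.png

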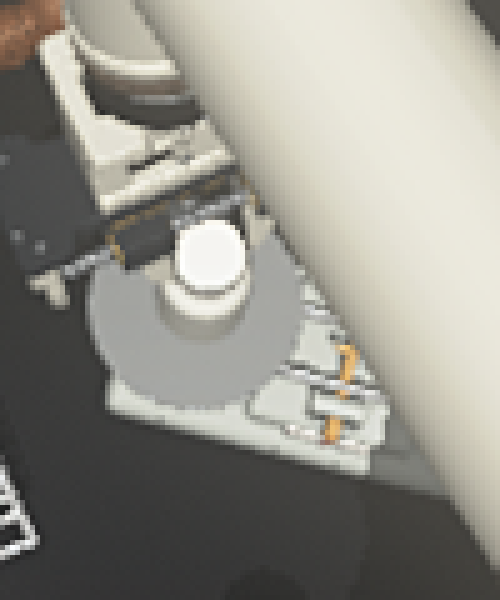

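```bash
python3 -m handwheel '[[[0.2,0,0.45],[0,0,0],1],[[0.2,0,0.45],[0,0,0],1],[[0.15,0,0.35],[0,0,0],1],[[0.05,0,0.1],[0,0,0],1],[[0.0,0,0],[0,0,0],1]]'
python3 -c "
from h import *
togo([PL[0],PL[1],.219],-18)"
```

```text
time_s: 15.2
eef_pos: [0.6156, 0.0144, 0.2248]
orientation: [2.981, 0.602, -0.478]
ft_force: [0.1, 0.9, -2.7]
opening: 0.0374
t 15.2 pos [0.6156 0.0144 0.2248] open 0.0374 F [ 0.1  0.9 -2.7] world d [ 0.0021 -0.0006 -0.0058]
tool units shift [0.14 0.05 0.2 ] turn [-0.02  0.06 -0.08] | shift in target axes [0.14 0.05 0.2 ]
```

```bash
python3 -m handwheel '[[[0.04,0,0.1],[0,0,0],1],[[0.04,0,0.1],[0,0,0],1],[[0.03,0,0.06],[0,0,0],1]]'
python3 - <<'E'
from h import *
togo([PL[0],PL[1],.219],-18)
for n in('scene','top'):
    c=cam(n);W=cloud(c);x,y,z=W[...,0],W[...,1],W[...,2]
    for l,P in(('L',PL),('R',PR)):
        m=(np.hypot(x-P[0],y-P[1])<.06)&(z>.09)&(z<.125)
        if m.any(): print(n,l,np.median(z[m]).round(4),m.sum())
E
```

```text
time_s: 15.5
eef_pos: [0.6165, 0.0148, 0.2183]
orientation: [2.981, 0.602, -0.476]
ft_force: [-0.3, -0.2, -0.7]
opening: 0.0366
t 15.5 pos [0.6165 0.0148 0.2183] open 0.0366 F [-0.3 -0.2 -0.7] world d [ 0.0012 -0.001   0.0007]
tool units shift [ 0.02  0.06 -0.04] turn [-0.02  0.04 -0.09] | shift in target axes [ 0.02  0.06 -0.04]
scene L 0.1164 695
scene R 0.1028 1165
top L 0.1164 654
```

```bash
python3 -m handwheel '[[[0,0,0],[0,0,0],0.15],[[0,0,0],[0,0,0],0.05],[[0,0,0],[0,0,0],-0.3],[[0,0,0],[0,0,0],-0.5],[[0,0,0],[0,0,0],-0.5]]'
python3 - <<'E'
from h import *
togo([PL[0],PL[1],.219],-18)
for n in('scene','top'):
    c=cam(n);save(c,n[0]+'8');W=cloud(c);x,y,z=W[...,0],W[...,1],W[...,2]
    for l,P in(('L',PL),('R',PR)):
        m=(np.hypot(x-P[0],y-P[1])<.06)&(z>.09)&(z<.125)
        if m.any(): print(n,l,np.median(z[m]).round(4),m.sum())
a=cv2.imread('pics/s8.png')[200:500,220:520];b=cv2.imread('pics/t8.png')[150:400,350:600]
cv2.imwrite('pics/c8.png',np.hstack([cv2.resize(a,(400,400)),cv2.resize(b,(400,400))]))
E
```

```text
time_s: 16.1
eef_pos: [0.6171, 0.0151, 0.2197]
orientation: [2.982, 0.602, -0.473]
ft_force: [0.8, -0.0, 0.9]
opening: 0.0633
t 16.1 pos [0.6171 0.0151 0.2197] open 0.0633 F [ 0.8 -0.   0.9] world d [ 0.0006 -0.0013 -0.0007]
tool units shift [0.01 0.06 0.02] turn [-0.01  0.01 -0.09] | shift in target axes [0.01 0.06 0.02]
scene L 0.1006 761
scene R 0.1189 1147
top L 0.0996 737
```

View pics/c8.png

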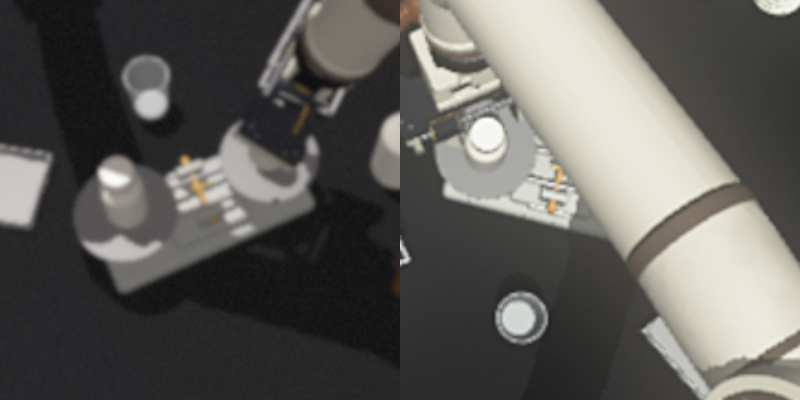

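The left pan, carrying bottle B, went down to 0.100 m and the right rose to 0.119 m, so B is the heavier one. I'll let it settle, then retract, straighten the tool and measure again.

```bash
python3 -m handwheel '[[[0,0,0],[0,0,0],-0.5],[[0,0,0],[0,0,0],-0.5],[[0,0,-0.3],[0,0,0],-0.5],[[0,0,-0.8],[0,0,0],-0.5],[[0,0,-0.9],[0,0,0],-0.5]]'
python3 -m handwheel '[[[0,0,-0.9],[0,0.8,0],-0.5],[[-0.3,0,-0.2],[0,1,0],-0.5],[[-0.4,-0.5,0],[0,1,0],-0.5],[[-0.4,-1,0],[0,1,0],-0.5],[[-0.4,-1,0],[0,0.8,0],-0.5]]'
python3 - <<'E'
from h import *
q();togo([PL[0],PL[1],.26],0)
for n in('scene','top'):
    c=cam(n);save(c,n[0]+'9');W=cloud(c);x,y,z=W[...,0],W[...,1],W[...,2]
    for l,P,h in(('L',PL,.2),('R',PR,.22)):
        m=(np.hypot(x-P[0],y-P[1])<.06)&(z>.09)&(z<.125)
        k=(np.hypot(x-P[0],y-P[1])<.045)&(z>h)&(z<h+.017);p=W[k]
        print(n,l,np.median(z[m]).round(4),m.sum(),'cap',k.sum(),((p.min(0)+p.max(0))/2).round(4) if k.any() else '',p.max(0).round(4) if k.any() else '')
a=cv2.imread('pics/s9.png')[200:500,220:520];b=cv2.imread('pics/t9.png')[150:400,350:600]
cv2.imwrite('pics/c9.png',np.hstack([cv2.resize(a,(400,400)),cv2.resize(b,(400,400))]))
E
```

```text
time_s: 16.7
eef_pos: [0.6299, 0.0199, 0.2661]
orientation: [2.98, 0.602, -0.483]
ft_force: [0.7, -0.6, 0.7]
opening: 0.0687
time_s: 17.2
eef_pos: [0.5848, 0.0683, 0.303]
orientation: [-3.077, -0.613, -0.028]
ft_force: [-0.1, 0.4, 1.2]
opening: 0.0689
q [ 0.656  0.504 -1.128  1.621  0.47   1.299 -1.723]
t 17.2 pos [0.5848 0.0683 0.303 ] open 0.0689 F [-0.1  0.4  1.2] world d [ 0.0329 -0.0545 -0.043 ]
tool units shift [0.35 2.52 1.72] turn [-0.01 -0.26 -0.17] | shift in target axes [0.35 2.52 1.72]
scene L 0.0997 1049 cap 198 [0.6137 0.0141 0.2079] [0.6322 0.0333 0.2158]
scene R 0.1195 1148 cap 233 [ 0.5662 -0.1759  0.2281] [ 0.5855 -0.157   0.2356]
top L nan 0 cap 0  
top R 0.1195 612 cap 163 [ 0.5637 -0.177   0.2294] [ 0.5816 -0.1581  0.237 ]
  return _methods._mean(a, axis=axis, dtype=dtype,
  ret = ret.dtype.type(ret / rcount)
```

View pics/c9.png

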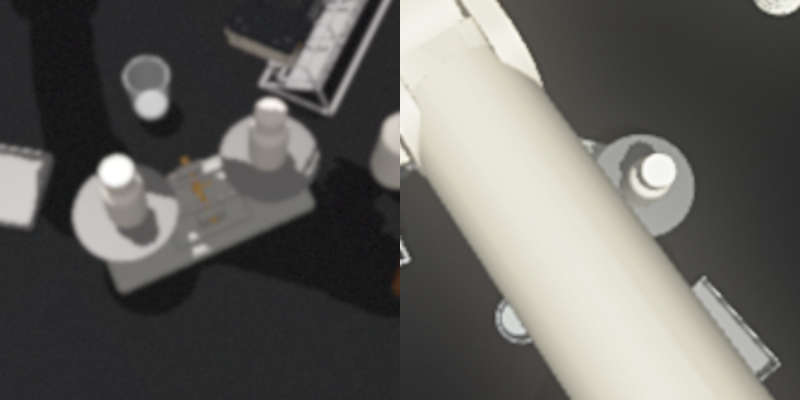

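```bash
python3 -m handwheel '[[[0.1,0.7,0.3],[0,-0.1,-0.06],-0.5],[[0.1,0.8,0.4],[0,-0.1,-0.06],-0.5],[[0,0.7,0.5],[0,-0.06,-0.05],-0.5],[[0,0.3,0.4],[0,0,0],-0.5],[[0,0,0],[0,0,0],-0.5]]'
python3 -c "
from h import *
q();togo([.613,.0138,.202],0)"
```

```text
time_s: 17.8
eef_pos: [0.6163, 0.0055, 0.2592]
orientation: [3.073, 0.634, -0.009]
ft_force: [-1.6, 0.3, -0.1]
opening: 0.069
q [ 0.673  0.601 -1.065  1.587  0.545  1.286 -1.643]
t 17.8 pos [0.6163 0.0055 0.2592] open 0.069 F [-1.6  0.3 -0.1] world d [-0.0033  0.0083 -0.0572]
tool units shift [ 0.02 -0.36  2.29] turn [0.04 0.09 0.03] | shift in target axes [ 0.01 -0.36  2.29]
```

```bash
python3 -m handwheel '[[[0,-0.36,0],[0,0.09,0],-0.5],[[0,0,0.3],[0,0,0],-0.5],[[0,0,0.6],[0,0,0],-0.5]]'
python3 -c "
from h import *
togo([.613,.0138,.202],0)"
```

```text
time_s: 18.1
eef_pos: [0.6134, 0.0157, 0.236]
orientation: [-3.077, -0.634, -0.004]
ft_force: [0.7, -0.0, 0.3]
opening: 0.0687
t 18.1 pos [0.6134 0.0157 0.236 ] open 0.0687 F [ 0.7 -0.   0.3] world d [-0.0004 -0.0019 -0.034 ]
tool units shift [-0.05  0.06  1.36] turn [ 0.01 -0.03  0.02] | shift in target axes [-0.04  0.06  1.36]
```

```bash
python3 -m handwheel '[[[-0.04,0.06,0.5],[0,0,0],-0.5],[[0,0,0.5],[0,0,0],-0.5],[[0,0,0.25],[0,0,0],-0.5],[[0,0,0],[0,0,0],-0.5]]'
python3 -c "
from h import *
togo([.613,.0138,.202],0)"
```

```text
time_s: 18.5
eef_pos: [0.6106, 0.0151, 0.1992]
orientation: [-3.076, -0.64, 0.003]
ft_force: [0.2, -1.5, -0.3]
opening: 0.069
t 18.5 pos [0.6106 0.0151 0.1992] open 0.069 F [ 0.2 -1.5 -0.3] world d [ 0.0024 -0.0013  0.0028]
tool units shift [ 0.07  0.09 -0.11] turn [-0.01  0.02  0.08] | shift in target axes [ 0.07  0.08 -0.11]
```

```bash
python3 -m handwheel '[[[0.07,0.08,-0.1],[0,0,0],0],[[0,0,0],[0,0,0],0.05],[[0,0,0],[0,0,0],1],[[0,0,0],[0,0,0],1],[[0,0,0],[0,0,0],1]]'
python3 - <<'E'
from h import *
q();togo([TR[0],TR[1],.25],0)
c=cam('scene');save(c,'s10');W=cloud(c);x,y,z=W[...,0],W[...,1],W[...,2]
for l,P in(('L',PL),('R',PR)):
        m=(np.hypot(x-P[0],y-P[1])<.06)&(z>.09)&(z<.125)
        print(l,np.median(z[m]).round(4))
E
```

```text
time_s: 19.0
eef_pos: [0.6144, 0.0144, 0.2035]
orientation: [-3.076, -0.639, -0.001]
ft_force: [0.1, 0.6, -0.7]
opening: 0.037
q [ 0.647  0.647 -1.032  1.655  0.593  1.185 -1.689]
t 19.0 pos [0.6144 0.0144 0.2035] open 0.037 F [ 0.1  0.6 -0.7] world d [-0.2489 -0.2986  0.0465]
tool units shift [-13.89   6.98  -1.87] turn [-0.   -0.01  0.07] | shift in target axes [-13.86   7.06  -1.86]
L 0.0998
R 0.1195
```

```bash
python3 -m handwheel '[[[0,0,0],[0,0,0],1],[[0,0,-0.15],[0,0,0],1],[[0,0,-0.2],[0,0,0],1],[[0,0,-0.25],[0,0,0],1],[[0,0,-0.3],[0,0,0],1]]'
python3 -m handwheel '[[[0,0,-0.5],[0,0,0],1],[[0,0,-0.7],[0,0,0],1],[[0,0,-0.4],[0,0,0],1]]'
python3 - <<'E'
from h import *
q();togo([TR[0],TR[1],.25],0)
c=cam('scene');save(c,'s10');W=cloud(c);x,y,z=W[...,0],W[...,1],W[...,2]
for l,P in(('L',PL),('R',PR)):
        m=(np.hypot(x-P[0],y-P[1])<.06)&(z>.09)&(z<.125)
        print(l,np.median(z[m]).round(4))
E
```

```text
time_s: 19.55
eef_pos: [0.6134, 0.014, 0.2262]
orientation: [-3.075, -0.64, 0.003]
ft_force: [0.4, -0.5, -2.0]
opening: 0.0365
time_s: 19.85
eef_pos: [0.613, 0.0137, 0.269]
orientation: [-3.075, -0.64, 0.004]
ft_force: [0.2, 0.5, -1.6]
opening: 0.037
q [ 0.674  0.588 -1.078  1.585  0.532  1.295 -1.644]
t 19.85 pos [0.613  0.0137 0.269 ] open 0.037 F [ 0.2  0.5 -1.6] world d [-0.2475 -0.2979 -0.019 ]
tool units shift [-13.83   6.98   0.79] turn [-0.01  0.04  0.08] | shift in target axes [-13.79   7.05   0.76]
L 0.1195
R 0.0997
```

View pics/s10.png

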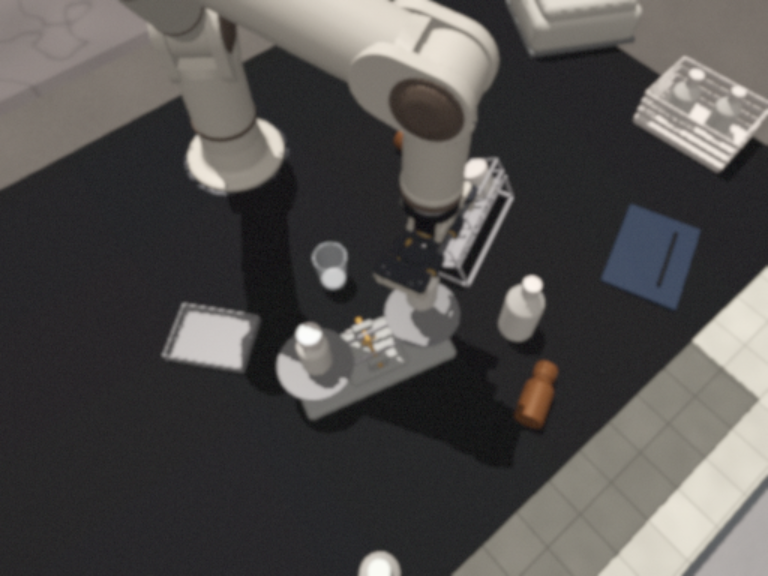

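```bash
python3 -m handwheel '[[[-0.6,0.2,-0.1],[0,0,0],1],[[-1,0.3,0],[0,0,0],1],[[-1,0.4,0],[0,0,0],1],[[-1,0.4,0],[0,0,0],1],[[-1,0.4,0],[0,0,0],1]]'
python3 -m handwheel '[[[-1,0.5,0],[0,0,0],1],[[-1,0.5,0],[0,0,0],1],[[-1,0.6,0],[0,0,0],1],[[-1,0.6,0],[0,0,0],1],[[-1,0.6,0],[0,0,0],1]]'
python3 -c "
from h import *
q();togo([TR[0],TR[1],.22],0)"
```

```text
time_s: 20.4
eef_pos: [0.5246, -0.0685, 0.2742]
orientation: [-3.072, -0.651, -0.006]
ft_force: [0.4, -0.6, -2.3]
opening: 0.0363
time_s: 20.9
eef_pos: [0.4338, -0.1862, 0.2737]
orientation: [3.072, 0.656, 0.002]
ft_force: [0.2, -0.7, -1.8]
opening: 0.0367
q [ 1.455  0.315 -1.293  1.91   0.331  1.161 -1.11 ]
t 20.9 pos [ 0.4338 -0.1862  0.2737] open 0.0367 F [ 0.2 -0.7 -1.8] world d [-0.0683 -0.098  -0.0537]
tool units shift [-4.1   2.46  2.14] turn [ 0.02 -0.02  0.23] | shift in target axes [-4.05  2.53  2.15]
```

```bash
python3 -m handwheel '[[[-0.9,0.55,0.1],[0,0,0.04],1],[[-0.9,0.55,0.1],[0,0,0.04],1],[[-0.9,0.55,0.2],[0,0,0.04],1],[[-0.7,0.4,0.3],[0,0,0.04],1],[[-0.2,0.1,0.3],[0,0,0.04],1]]'
python3 -c "
from h import *
q();togo([TR[0],TR[1],.108],0)"
```

```text
time_s: 21.4
eef_pos: [0.3676, -0.2787, 0.2489]
orientation: [3.073, 0.623, -0.002]
ft_force: [-0.4, 0.1, -1.8]
opening: 0.0367
q [ 1.693  0.32  -1.284  1.966  0.351  1.105 -0.91 ]
t 21.4 pos [ 0.3676 -0.2787  0.2489] open 0.0367 F [-0.4  0.1 -1.8] world d [-0.0021 -0.0055 -0.1409]
tool units shift [-0.15  0.14  5.64] turn [ 0.09  0.04 -0.07] | shift in target axes [-0.16  0.17  5.64]
```

```bash
python3 -m handwheel '[[[-0.1,0.1,0.6],[0.05,0,0],1],[[-0.05,0.05,0.9],[0,0,0],1],[[0,0,0.9],[0,0,0],1],[[0,0,0.8],[0,0,0],1],[[0,0,0.7],[0,0,0],1]]'
python3 - <<'E'
from h import *
q();togo([TR[0],TR[1],.1067],0)
for n in('scene','top'):
    c=cam(n);save(c,n[0]+'11')
a=cv2.imread('pics/s11.png')[200:500,50:350];b=cv2.imread('pics/t11.png')[250:500,400:650]
cv2.imwrite('pics/c11.png',np.hstack([cv2.resize(a,(400,400)),cv2.resize(b,(400,400))]))
E
```

```text
time_s: 21.9
eef_pos: [0.3683, -0.2819, 0.1463]
orientation: [3.074, 0.627, 0.0]
ft_force: [0.1, -0.6, -2.3]
opening: 0.037
q [ 1.515  0.472 -1.114  2.066  0.54   0.926 -1.065]
t 21.9 pos [ 0.3683 -0.2819  0.1463] open 0.037 F [ 0.1 -0.6 -2.3] world d [-0.0028 -0.0023 -0.0396]
tool units shift [-0.14  0.03  1.59] turn [ 0.06  0.01 -0.04] | shift in target axes [-0.14  0.04  1.59]
```

View pics/c11.png

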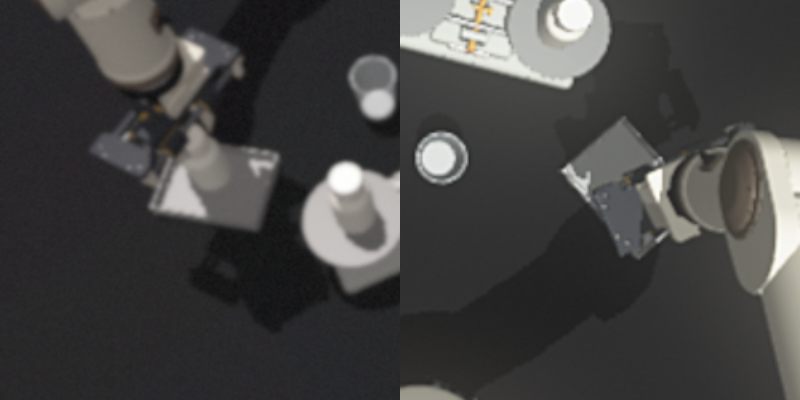

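B is over the tray, with its body at scene crop (205,165), upright. A stands on the right pan at (350,200). Lowering the rest of the way in small steps.

```bash
python3 -m handwheel '[[[-0.1,0.03,0.4],[0.03,0,0],1],[[0,0,0.45],[0,0,0],1],[[0,0,0.3],[0,0,0],1],[[0,0,0.15],[0,0,0],1],[[0,0,0],[0,0,0],1]]'
python3 -c "
from h import *
togo([TR[0],TR[1],.1067],0)"
```

```text
time_s: 22.5
eef_pos: [0.3673, -0.2816, 0.1116]
orientation: [-3.077, -0.634, 0.0]
ft_force: [-0.1, -1.2, -2.9]
opening: 0.0371
t 22.5 pos [ 0.3673 -0.2816  0.1116] open 0.0371 F [-0.1 -1.2 -2.9] world d [-0.0018 -0.0026 -0.0049]
tool units shift [-0.11  0.07  0.19] turn [-0.   -0.    0.02] | shift in target axes [-0.11  0.07  0.19]
```

```bash
python3 -m handwheel '[[[0,0,0.06],[0,0,0],1],[[0,0,0.05],[0,0,0],1]]'
python3 -m handwheel '[[[0,0,0.05],[0,0,0],1]]'
python3 -m handwheel '[[[0,0,0.04],[0,0,0],1],[[0,0,0],[0,0,0],1]]'
```

```text
time_s: 22.7
eef_pos: [0.3678, -0.282, 0.1092]
orientation: [3.076, 0.633, 0.001]
ft_force: [1.3, -0.3, -2.3]
opening: 0.0368
time_s: 22.8
eef_pos: [0.368, -0.2823, 0.1082]
orientation: [3.076, 0.632, 0.002]
ft_force: [-0.3, 0.3, -2.8]
opening: 0.037
time_s: 23.0
eef_pos: [0.3681, -0.2826, 0.1073]
orientation: [3.075, 0.632, 0.002]
ft_force: [-1.2, 0.3, -2.1]
opening: 0.0369
```

```bash
python3 -m handwheel '[[[0,0,0.04],[0,0,0],1],[[0,0,0],[0,0,0],1]]'
python3 -m handwheel '[[[0,0,0.04],[0,0,0],1],[[0,0,0],[0,0,0],1]]'
python3 -m handwheel '[[[0,0,0.04],[0,0,0],1],[[0,0,0],[0,0,0],1]]'
```

```text
time_s: 23.2
eef_pos: [0.3681, -0.2827, 0.1064]
orientation: [3.075, 0.631, 0.002]
ft_force: [0.6, -1.0, -2.5]
opening: 0.0372
time_s: 23.4
eef_pos: [0.369, -0.2826, 0.1064]
orientation: [3.074, 0.632, 0.003]
ft_force: [0.5, 0.5, -2.1]
opening: 0.0369
time_s: 23.6
eef_pos: [0.3699, -0.2824, 0.1063]
orientation: [3.073, 0.632, 0.004]
ft_force: [0.3, -0.5, -2.7]
opening: 0.0371
```

Run:
```python
from h import *
q();togo([TR[0],TR[1],.1047],0)
c=cam('scene');save(c,'s12');W=cloud(c);x,y,z=W[...,0],W[...,1],W[...,2]
m=(np.hypot(x-.365,y+.284)<.035)&(z>.001);p=W[m]
for lo in np.arange(0,.08,.008):
    k=p[(p[:,2]>=lo)&(p[:,2]<lo+.008)];print(lo.round(3),len(k),k.min(0).round(3) if len(k) else '',k.max(0).round(3) if len(k) else '')
cv2.imwrite('pics/c12.png',cv2.resize(c['image'][140:240,70:190,::-1],(720,600),interpolation=3))
```

```text
q [ 1.447  0.534 -1.041  2.093  0.622  0.857 -1.128]
t 23.6 pos [ 0.3699 -0.2824  0.1063] open 0.0371 F [ 0.3 -0.5 -2.7] world d [-0.0044 -0.0018 -0.0016]
tool units shift [-0.19 -0.    0.06] turn [ 0.06 -0.02  0.01] | shift in target axes [-0.19 -0.    0.06]
0.0 99 [ 0.344 -0.318  0.001] [ 0.4   -0.25   0.007]
0.008 21 [ 0.378 -0.306  0.008] [ 0.395 -0.259  0.016]
0.016 30 [ 0.369 -0.308  0.016] [ 0.395 -0.259  0.024]
0.024 24 [ 0.376 -0.305  0.025] [ 0.395 -0.258  0.032]
0.032 22 [ 0.376 -0.307  0.032] [ 0.397 -0.258  0.04 ]
0.04 27 [ 0.372 -0.307  0.04 ] [ 0.395 -0.257  0.048]
0.048 24 [ 0.375 -0.308  0.048] [ 0.397 -0.259  0.056]
0.056 34 [ 0.376 -0.307  0.056] [ 0.396 -0.258  0.064]
0.064 47 [ 0.36  -0.308  0.064] [ 0.395 -0.258  0.072]
0.072 74 [ 0.364 -0.306  0.072] [ 0.394 -0.258  0.08 ]
```

View pics/c12.png

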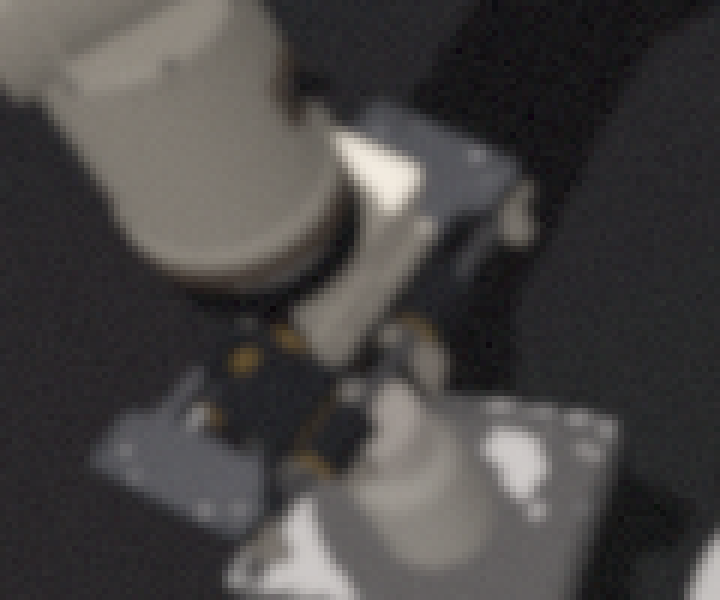

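```bash
python3 -m handwheel '[[[-0.06,0,0.06],[0,0,0],1],[[-0.04,0,0],[0,0,0],1]]'; python3 -m handwheel '[[[-0.04,0,0.06],[0,0,0],1],[[-0.04,0,0],[0,0,0],1]]'
python3 -c "
from h import *
q();togo([TR[0],TR[1],.1047],0)
for _ in range(3): cam('top');print(ctrl.observe()['ft_force'].round(1))"
```

```text
time_s: 23.85
eef_pos: [0.3697, -0.2828, 0.1063]
orientation: [3.072, 0.633, 0.008]
ft_force: [0.5, -0.2, -2.5]
opening: 0.0366
time_s: 24.05
eef_pos: [0.3696, -0.2831, 0.1062]
orientation: [3.07, 0.635, 0.011]
ft_force: [-0.3, 0.4, -2.4]
opening: 0.0368
q [ 1.453  0.532 -1.043  2.096  0.623  0.85  -1.124]
t 24.05 pos [ 0.3696 -0.2831  0.1062] open 0.0368 F [-0.3  0.4 -2.4] world d [-0.0041 -0.0011 -0.0015]
tool units shift [-0.17 -0.03  0.06] turn [ 0.11 -0.08  0.04] | shift in target axes [-0.17 -0.03  0.06]
[-0.2  1.8  5.8]
[0.  1.6 4.6]
[-0.1  2.2  6.6]
```

The tool stopped at z = 0.106 and the wrist force turned upward (about +6 N), so B is on the tray floor. Releasing.

```bash
python3 -m handwheel '[[[0,0,-0.03],[0,0,0],0.2],[[0,0,0],[0,0,0],0.05],[[0,0,0],[0,0,0],-0.2],[[0,0,0],[0,0,0],-0.5],[[0,0,0],[0,0,0],-0.5]]'
python3 -c "
from h import *
togo([TR[0],TR[1],.1067],0)"
```

```text
time_s: 24.7
eef_pos: [0.3684, -0.2843, 0.1058]
orientation: [3.071, 0.632, 0.01]
ft_force: [-0.6, 0.6, -0.3]
opening: 0.0629
t 24.7 pos [ 0.3684 -0.2843  0.1058] open 0.0629 F [-0.6  0.6 -0.3] world d [-0.0029  0.0001  0.0009]
tool units shift [-0.11 -0.05 -0.04] turn [ 0.1  -0.07  0.01] | shift in target axes [-0.11 -0.05 -0.03]
```

```bash
python3 -m handwheel '[[[0,0,-0.3],[0,0,0],-0.5],[[0,0,-0.7],[0,0,0],-0.5],[[0,0,-0.9],[0,0,0],-0.5],[[0,0,-1],[0,0,0],-0.5],[[0,0,-1],[0,0,0],-0.5]]'
python3 -m handwheel '[[[0,0,-0.8],[0,0,0],-0.5],[[0,1,0],[0,0,0],-0.5],[[0,1,0],[0,0,0],-0.5],[[0,1,0],[0,0,0],-0.5],[[0,1,0],[0,0,0],-0.5]]'
python3 -m handwheel '[[[0,1,0],[0,0,0],-0.5],[[0,1,0],[0,0,0],-0.5],[[0,1,0],[0,0,0],-0.5],[[0,0,0],[0,0,0],-0.5],[[0,0,0],[0,0,0],-0.5]]'
python3 - <<'E'
from h import *
q()
for n in('scene','top'):
    c=cam(n);save(c,n[0]+'13');W=cloud(c);x,y,z=W[...,0],W[...,1],W[...,2]
    for l,P,b in(('tray',TR,.003),('R',PR,.0997)):
        k=(np.hypot(x-P[0],y-P[1])<.05)&(z>b+.1)&(z<b+.125);p=W[k]
        k2=(np.hypot(x-P[0],y-P[1])<.05)&(z>b+.02)&(z<b+.06);p2=W[k2]
        print(n,l,k.sum(),'cap',((p.min(0)+p.max(0))/2).round(4) if k.any() else '',p.max(0).round(4) if k.any() else '','body',p2.min(0).round(3),p2.max(0).round(3))
E
```

```text
time_s: 25.2
eef_pos: [0.3659, -0.2818, 0.2051]
orientation: [-3.076, -0.636, -0.005]
ft_force: [0.6, -1.0, 0.1]
opening: 0.0689
time_s: 25.7
eef_pos: [0.4081, -0.3752, 0.2338]
orientation: [3.066, 0.641, 0.005]
ft_force: [0.5, 0.5, 0.3]
opening: 0.0689
time_s: 26.2
eef_pos: [0.4397, -0.4495, 0.2365]
orientation: [3.067, 0.636, 0.009]
ft_force: [-0.7, 0.3, -0.0]
opening: 0.0688
q [ 1.467  0.636 -1.053  1.594  0.58   1.243 -0.852]
scene tray 177 cap [ 0.3707 -0.2832  0.111 ] [ 0.3905 -0.2642  0.119 ] body [ 0.368 -0.309  0.024] [ 0.397 -0.258  0.063]
scene R 223 cap [ 0.5671 -0.176   0.2079] [ 0.5859 -0.1573  0.2159] body [ 0.562 -0.201  0.12 ] [ 0.592 -0.153  0.16 ]
top tray 146 cap [ 0.3671 -0.2843  0.1121] [ 0.3861 -0.2651  0.1202] body [ 0.343 -0.278  0.024] [ 0.392 -0.258  0.063]
top R 162 cap [ 0.5643 -0.1762  0.2084] [ 0.5826 -0.1576  0.2168] body [ 0.539 -0.186  0.121] [ 0.578 -0.151  0.159]
```

View pics/s13.png

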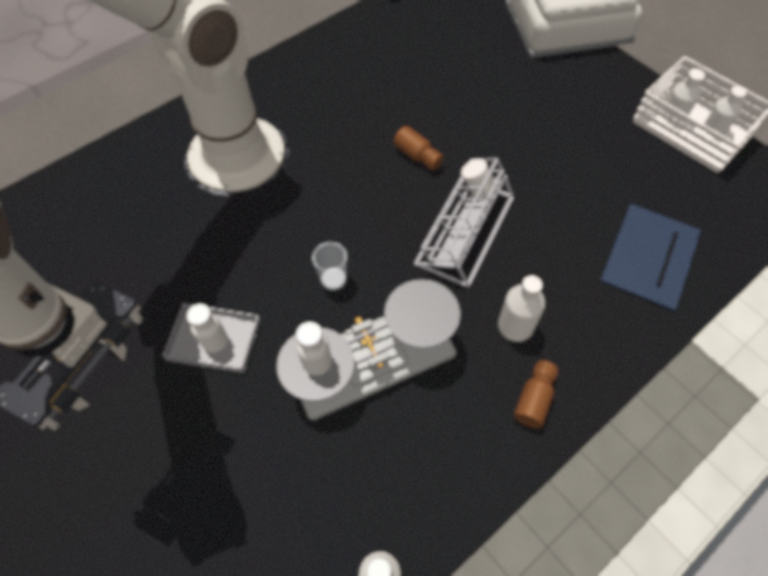

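View pics/t13.png

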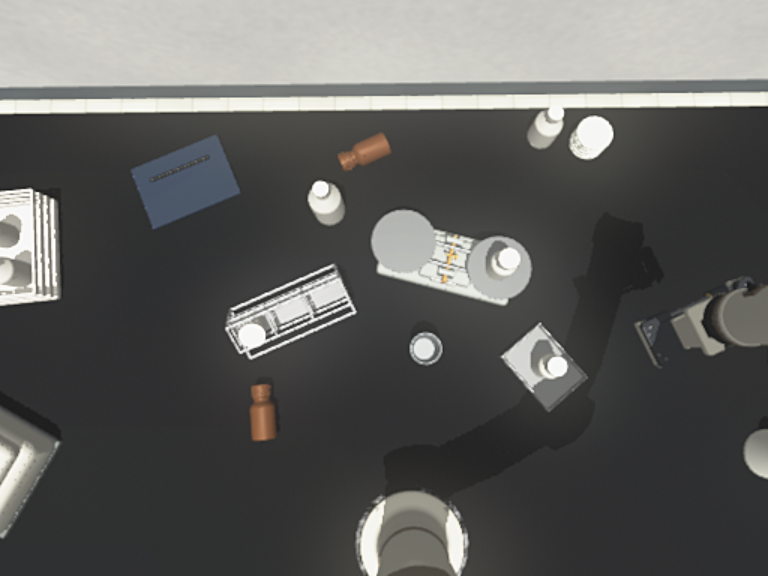

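The pictures show B upright in the tray (scene (205,330), top (550,366)) and A upright on the right pan (scene (313,350), top (505,262)). The jar, large bottle and beaker haven't moved, and the gripper is clear. Handing in.

```bash
python3 -c "
from bench import ctrl
print(ctrl.observe()['joint_velocities'].round(4));ctrl.job_done()"
```

```text
[ 0.0005 -0.0099 -0.0049  0.0106 -0.0004  0.001  -0.0004]
the job is handed in; nothing more can be done
```

I weighed both bottles and handed the job in at about 26 s of the 59 s allowed; no verdict was reported. The heavier bottle, from the middle bay, now stands in the metal tray. The lighter one, from the right-hand bay, stands on the right pan.

- **Weighing:** With both bottles released, the left pan went down to its stop (about 0.0997 m) and the right pan rose to 0.1195 m. When I gripped the heavier bottle the left pan was still down. After I lifted it, the right pan went down with the lighter bottle still standing.
- **Last checks:** Both views show the heavier bottle upright, about 2–5 mm from the tray centre, with its cap top at about 0.115 m. They show the lighter one upright, about 4 mm from the right pan's centre. Judged by eye, the jar, large bottle and beaker had not moved. The gripper was clear of everything.
- **Trouble on the way:**
  - My first approach along the full 30° bay tilt ran joint 4 to its 2.42 rad limit (the reading was 2.424). I backed off and gripped at about 12° instead, then leaned the tool back to stand the bottles upright.
  - At the tray, force readings during the last moves did not show the contact. I saw it from the tool's height stopping and then about 6 N of upward force, well under the 40 N limit.

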